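# Uncover and scan the tea canister's stock label

### The job

Scan the stock label of the slant-front tea canister: first take off its wooden lid and lay it flat, handle up, inside the copper-coloured tray. Then pick up the orange hand scanner, hold its mouth square to the uncovered label, centred and about 8 cm away, and keep it steady there for at least two seconds. Finally stand the scanner gently upright in the middle of its grey pad again; do not drop anything, and leave the jar, the cups and the saucers alone.

Things in the scene. Friction and masses are not known exactly. Their poses are not given: they have to be found in the camera images.
- canister: white ceramic tea canister, fixed to the worktop, 112 deep (x) x 116 wide (y). Its top is one flat face that slopes down towards its front (-x of its own frame) at 30 degrees to the horizontal: the face is 70 mm high at the front edge and 135 mm at the back edge. A ledge along the front edge stands 6 mm above the face and stops the lid sliding off. Origin: centre of the underside, z up; yaw varies
- label: white 52 mm square paper label with black bars, flat in the centre of the canister's sloping face, hidden under the lid at the start. Origin: centre of the label, on the face, 102 mm above the worktop; z is the face's outward normal (30 degrees from vertical, leaning to the canister's front), y horizontal across the canister, x up the slope
- lid: loose pale wooden lid, plate 118 (x) x 104 (y) x 6 mm, 0.1 to 0.2 kg, with a dark bar handle in the middle, 44 long (x) x 20 wide (y) and standing 36 mm above the plate. At the start it lies on the canister's sloping face, covering the label, its axes along those of the label. Origin: centre of its underside; z is up through the handle
- lid_grip (a point): point in the lid's handle, 30 mm above the lid's underside (24 mm above the plate); axes as the lid's. Fingers close on it along the lid's y (20 mm)
- tray: copper-coloured aluminium tray, fixed, 220 (x) x 200 (y) mm, rim 13 mm high, walls 4 mm, floor 4 mm thick. Origin: centre of the underside. It and the pad may change sides
- scanner: loose hand scanner, 140 mm tall, 0.17 to 0.29 kg: a black round hood 64 mm across at the mouth and 50 mm high, above it an orange grip 36 (x) x 26 (y) mm from 46 to 140 mm. At the start it stands mouth down on its pad. Origin: centre of the mouth; z points from the mouth up along the grip, so it looks along -z. It scans by itself, there is no trigger to pull
- scanner_grip (a point): point on the scanner's axis in the grip, 105 mm from the mouth; axes as the scanner's
- scanner_focus (a point): the scanner's reading point: on its axis, 80 mm in front of the mouth (not a solid); axes as the scanner's
- pad: grey charging pad, fixed, 120 x 120 x 12 mm, with a white disc (72 mm) in the middle on which the scanner stands. Origin: centre of the underside
- jar: closed amber glass jar with a steel twist cap, 76 mm across, 115 mm tall, loose; leave alone. Origin: centre of the underside
- cup_a: clear glass cup, 72 mm across, 85 mm tall, loose; leave alone. Origin: centre of the underside
- cup_b: green glass cup, 72 mm across, 85 mm tall, loose; leave alone. Origin: centre of the underside
- saucers: stack of four white saucers, 132 mm across, 35 mm tall, loose; leave alone. Origin: centre of the underside
There are look-alikes about, which are no part of the job. Several things have the shape of the lid; the one meant has the colours described above.

How it is judged:
By the outcome, as a careful person would: the job done as asked, in the order asked, and still so for the second after the job is handed in, with the robot touching nothing.
It also fails if it takes over 66 s, if anything falls off the work surface, if the arm or the gripper's body presses on something with over 40 N, if the wrist force passes 120 N, or if a joint passes its speed limit or range.

### The arm

A 6-joint arm with a two-finger parallel gripper is mounted at the origin on the work surface. World frame = base frame: x ahead of the robot, y to its left, z up, the work surface at z = 0. Lengths are in m, angles in rad, forces in N, time in s.
With the tool pointing down it reaches from about 0.225 to 0.725 m from the base axis. Payload 3.1 kg.
Tool frame: the origin (TCP) lies at the very end of the fingers, on their centre line; the grasp point (between the pads) lies 19 mm behind it; x points along the fingers, y is the direction in which the jaws open and shut, and the axes are right-handed (so a half turn about x gives the same grasp; the last joint's range is limited). The gripper opens to 85 mm and grips with 20 to 120 N. Pads are 22 mm wide; open, the fingers measure 114 mm over their backs; the gripper's body (76 mm by 85 mm) begins 54 mm behind the grasp point. The pads swing forward as they close: fully open they stand 13 mm farther back than shut.
Start: joints at [1.219, 0.048, 0.099, 1.622, 0, 1.443], TCP at [0.117, 0.512, 0.231] pointing down, gripper open.
Joint ranges: [-2.91, 2.91], [-0.99, 1.94], [-1.21, 1.42], [-2.12, 2.29], [-1.49, 1.47], [-3.14, 3.14]. Speed limits (rad/s): [2.79, 2.79, 3.14, 3.14, 3.14, 3.14].

### API

Orientations are given as a unit quaternion [w, x, y, z].
In Python, from bench import r, eyes, close_job, finder gives the robot as it stands. The module is installed in compiled form; this text tells all that it offers.
- The arm moves only by the shell command python3 -m jog 'ROWS'. ROWS is JSON, a list that holds one entry, the list of rows, each a list of 5 numbers: the gripper command: -1 is fully open, 1 is shut, values between are in proportion, then the shift along the tool's x, y, z in mm, then the turn about the tool's x in rad. In form: [[[claw, x, y, z, spin], ...]]. A call has 1 to 12 rows; each row shifts and turns the commanded pose from where the row before left it, along the tool's axes as they then stand; what a row does not reach is not made up. A row lasts 1/12 s, in which the tool goes at most 41.7 mm and 7.16 degrees, less where a joint would pass 70% of its speed; a pose out of reach is approached as far as the arm can. A call is refused whole if a number of a shift passes 41.7 or a number of a turn 0.125, either way. A call with a gripper value outside its range is refused whole. The fingers move at their own pace and stop on an object; the grip force is fixed at half the most. Time passes only in rows, so rows that do not move let the fingers close. It gives the time, the measured TCP pose, the force and the opening at its end, in the units of the state.
- r.state(): the state, without advancing time (a new reading comes with each control period).
- eyes.capture(name): name is "scene" or "top" or "wrist"; returns (picture, depth): 400x640x3 uint8, red, green, blue; 400x640 float32, m along the optical axis (not along the pixel's ray), 0 where there is no reading.
- eyes.get_calibration(name): a dict with "intrinsics" (3x3 intrinsics, pixels), "rvec" (rotation vector, rad) and "tvec" (3), from world to camera coordinates, as OpenCV has them; the wrist camera has in their place "hand_eye" (4x4, takes a point from camera to tool coordinates, whose origin is the TCP and whose axes are the tool frame's). Camera axes: x right, y down, z forward; pixel columns grow to the right and rows downward; lengths in m; the calibration is good to about 2 mm. A picture is of the moment at which its call begins: read the wrist's pose just before it. get_calibration takes no time and is no camera call.
- close_job(): hands the job in, once; it reports no verdict.
Trained networks look in the newest picture that a camera, given by its name, has taken for a name from the list of things; names that differ only in an ending like _2 or _b are one class to them, and where a whole thing is asked for, a point or a joint stands for the part that bears it (a point fixed in the world has none). Each returns a list of dicts, best first, with "p" (0 to 1); they miss things now and then, are a little off and sometimes report something else, mostly with a low value. They report only what shows in the picture. A call takes as long as a camera call. They do not tell look-alikes from the thing itself.
- finder.trace(camera, name): "mask" (400x640 bool, what is visible of it) and "extent" ([left, top, right, bottom] in pixels, round what is visible of it).
The state is a dict: "time_s": time; "joints": joint angles; "qvel": joint speeds; "joint_torque": joint torques, N m; "tool_pos": TCP position; "tool_rot": TCP orientation; "ft_force": force on the tool from outside, world axes, zero at the start; "ft_torque": the same for the moment, N m; "opening": finger opening in m.
Only numpy, scipy, OpenCV 4.12 (cv2) and the standard library are available. Lean on these libraries where they do the work, as an engineer would, in place of code of your own. Each camera call takes 0.05 s, during which the arm holds its last target.

## Working session

There is one attempt and no reset: what is moved stays moved. The work goes in short steps, Python scripts to look and compute and a shell command to move; the robot and the scene stay as the last step left them, time stands still between calls to the robot, and variables do not carry over. Pictures are saved under pics/ and viewed, and the job is handed in when it is done.

```bash
mkdir -p pics; ls; python3 - <<'E'
from bench import r, eyes, finder
import cv2, numpy as np
s=r.state(); print({k:np.round(v,3).tolist() for k,v in s.items()})
for n in ["scene","top"]:
    im,d=eyes.capture(n); cv2.imwrite(f"pics/{n}0.png",im[:,:,::-1]); np.savez(f"{n}0.npz",im=im,d=d)
    c=eyes.get_calibration(n); print(n,c)
print(eyes.get_calibration("wrist"))
E
```

```text
pics
{'time_s': 0.0, 'joints': [1.219, 0.049, 0.098, 1.622, -0.0, 1.443], 'qvel': [-0.001, 0.001, 0.001, -0.001, 0.001, -0.001], 'joint_torque': [0.002, -33.878, 32.002, 0.02, -0.0, 0.0], 'tool_pos': [0.116, 0.511, 0.23], 'tool_rot': [0.702, 0.078, 0.703, -0.08], 'ft_force': [-0.011, -0.141, -0.056], 'ft_torque': [0.006, -0.007, -0.024], 'opening': 0.086}
scene {'intrinsics': array([[375.13134811,   0.        , 315.29950643],
       [  0.        , 375.13134811, 197.24578931],
       [  0.        ,   0.        ,   1.        ]]), 'rvec': array([ 2.24399259,  0.64649955, -0.25884152]), 'tvec': array([-0.49457024, -0.21040761,  1.26227522])}
top {'intrinsics': array([[412.70982708,   0.        , 321.91649212],
       [  0.        , 412.70982708, 199.55664989],
       [  0.        ,   0.        ,   1.        ]]), 'rvec': array([ 2.16461024, -2.11430341,  0.14369646]), 'tvec': array([-0.06055904,  0.61064046,  1.094993  ])}
{'intrinsics': array([[277.51698369,   0.        , 319.74960672],
       [  0.        , 277.51698369, 198.54009326],
       [  0.        ,   0.        ,   1.        ]]), 'hand_eye': array([[ 2.68458044e-04, -2.56516119e-01,  9.66539916e-01,
        -1.41037845e-01],
       [ 9.99999913e-01,  3.76606806e-04, -1.77801560e-04,
         5.47078596e-04],
       [-3.18396544e-04,  9.66539880e-01,  2.56516198e-01,
        -6.50288731e-02],
       [ 0.00000000e+00,  0.00000000e+00,  0.00000000e+00,
         1.00000000e+00]])}
```

View pics/scene0.png

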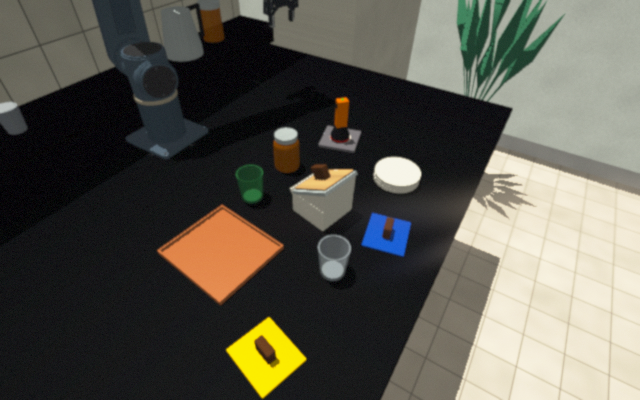

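View pics/top0.png

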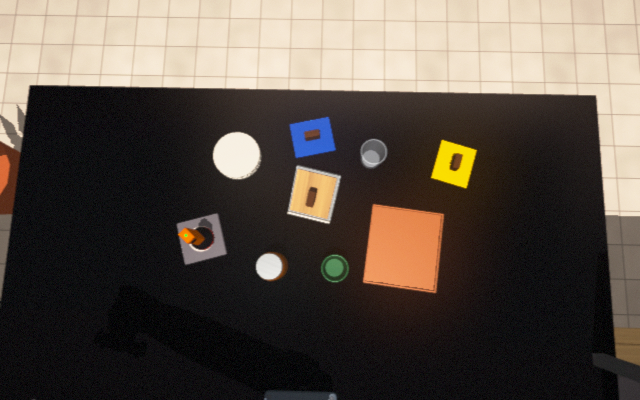

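The top picture shows three lid shapes: wooden on the canister at (314,195), blue at (312,137) and yellow at (455,163). The wooden one on the white sloping canister fits the description. The tray is at (403,248), the scanner and pad at (202,238), the jar at (271,266), the green cup at (335,268), the clear cup at (373,153) and the saucers at (237,156). Next I'll measure and confirm with a crop.

```bash
cat > h.py <<'E'
import numpy as np, cv2
from bench import r, eyes, finder
from scipy.spatial.transform import Rotation as R
def Rq(q): return R.from_quat([q[1],q[2],q[3],q[0]])
def cloud(n,d,s=None):
    c=eyes.get_calibration(n);K=c["intrinsics"];h,w=d.shape
    u,v=np.meshgrid(np.arange(w),np.arange(h))
    P=np.stack([(u-K[0,2])*d/K[0,0],(v-K[1,2])*d/K[1,1],d],-1)
    if n=="wrist":
        H=c["hand_eye"];P=P@H[:3,:3].T+H[:3,3]
        return P@Rq(s["tool_rot"]).as_matrix().T+np.array(s["tool_pos"])
    M=cv2.Rodrigues(np.array(c["rvec"]))[0]
    return (P-np.array(c["tvec"]).reshape(3))@M
def rect(xy):
    return cv2.minAreaRect((xy*1000).astype(np.float32))
E
python3 - <<'E'
from h import *
a=np.load("top0.npz");im=a["im"]
big=cv2.resize(im[110:290,150:490],None,fx=2.3,fy=2.3,interpolation=cv2.INTER_CUBIC)
cv2.imwrite("pics/crop0.png",big[:,:,::-1])
for n in ["top","scene"]:
    im,d=eyes.capture(n);P=cloud(n,d)
    for t in ["lid","canister","tray","scanner","pad","jar","cup_a","saucers"]:
        for x in finder.trace(n,t):
            if x["p"]<.3: continue
            m=x["mask"]&(d>0);Q=P[m]
            if len(Q)<5: continue
            print(n,t,round(x["p"],2),np.round(x["extent"]),"med",np.round(np.median(Q,0),3),"z",np.round(np.percentile(Q[:,2],[5,95]),3),"rect",np.round(np.concatenate([np.ravel(k) for k in rect(Q[:,:2])]),1), np.round(im[x["mask"]].mean(0)))
E
```

```text
top lid 0.8 [292. 169. 335. 218.] med [ 0.619 -0.022  0.115] z [0.082 0.138] rect [618.7 -20.6 104.2 104.2  76.7] [225. 178. 110.]
top lid 0.75 [430. 141. 474. 186.] med [ 0.728 -0.417  0.006] z [0.002 0.04 ] rect [ 731.6 -422.2  106.8  119.1   74. ] [228. 196.   2.]
top lid 0.74 [291. 119. 336. 158.] med [ 0.797 -0.013  0.006] z [0.002 0.041] rect [802.9 -11.6 104.4 116.6  11.8] [ 58.  95. 190.]
top canister 0.69 [291. 164. 340. 223.] med [ 0.61  -0.059  0.092] z [0.002 0.134] rect [631.5 -23.7 122.2 152.4  78.1] [189. 178. 165.]
top tray 0.89 [360. 205. 446. 292.] med [ 0.486 -0.277  0.004] z [-0.     0.011] rect [ 487.1 -277.6  205.6  219.5   83.2] [230. 139.  83.]
top tray 0.36 [289. 168. 338. 220.] med [ 0.617 -0.022  0.114] z [0.08  0.138] rect [618.5 -20.9 106.9 108.   78.2] [224. 178. 113.]
top scanner 0.88 [174. 230. 214. 252.] med [0.498 0.277 0.065] z [0.022 0.152] rect [493.2 304.7  61.6  99.3  17.9] [114.  66.  22.]
top jar 0.96 [256. 253. 290. 282.] med [0.429 0.078 0.113] z [0.049 0.117] rect [428.2  81.4  72.5  69.5   2.1] [191. 181. 172.]
top cup_a 0.78 [322. 256. 34
[... 1573 characters left out ...]
.7 148.   16. ] [108. 103. 104.]
scene jar 0.7 [273. 128. 300. 172.] med [0.445 0.058 0.076] z [0.01  0.114] rect [413.  101.6  79.1 133.9  34. ] [107.  85.  57.]
scene cup_a 0.72 [234. 166. 263. 205.] med [ 0.435 -0.094  0.058] z [0.005 0.084] rect [382.4 -70.3  70.6 170.8  70.3] [31. 71. 41.]
scene cup_a 0.55 [318. 236. 355. 280.] med [ 0.742 -0.188  0.057] z [0.013 0.084] rect [ 732.5 -151.7   69.9  139.8   15.4] [108. 115. 115.]
scene cup_a 0.3 [330. 102. 354. 142.] med [0.507 0.272 0.071] z [0.017 0.149] rect [467.4 359.4  66.1 232.4  24. ] [94. 52. 15.]
scene saucers 0.75 [372. 158. 421. 191.] med [0.743 0.183 0.033] z [0.008 0.035] rect [730.9 216.1 142.9 165.8  41.3] [216. 214. 201.]
```

View pics/crop0.png

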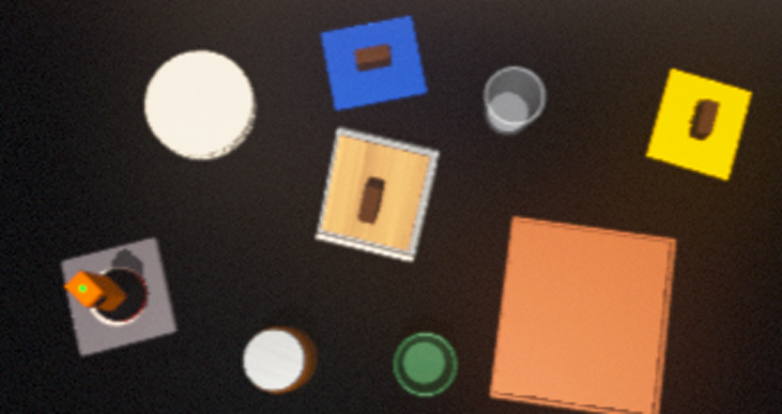

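```bash
python3 - <<'E'
from h import *
from scipy.optimize import least_squares
for n in ["top","scene"]:
    a=np.load(n+"0.npz");im=a["im"].astype(int);d=a["d"];P=cloud(n,d)
    hsv=cv2.cvtColor(a["im"],cv2.COLOR_RGB2HSV)
    near=(np.linalg.norm(P[...,:2]-[0.62,-0.02],axis=-1)<0.11)&(d>0)&(P[...,2]>0.06)
    wood=near&(hsv[...,0]>10)&(hsv[...,0]<25)&(hsv[...,1]>80)&(hsv[...,2]>150)
    Q=P[wood]
    for _ in range(3):
        c=Q.mean(0);U,S,V=np.linalg.svd(Q-c);nn=V[2]*np.sign(V[2,2]);e=(Q-c)@nn;Q=Q[abs(e)<.004]
    print(n,len(Q),"c",c.round(4),"n",nn.round(3),"tilt",np.degrees(np.arccos(nn[2])).round(1),"front az",np.degrees(np.arctan2(nn[1],nn[0])).round(1))
    # in-plane rect
    y=np.cross(nn,[0,0,-1.]);y/=np.linalg.norm(y);y*=1
    x=np.cross(y,nn)
    q=np.c_[(Q-c)@x,(Q-c)@y];rr=rect(q);ctr=c+rr[0][0]/1000*x+rr[0][1]/1000*y
    print(" x",x.round(3),"y",y.round(3),"rect",rr,"plate top centre",ctr.round(4))
    h=near&(((P-c)@nn)>0.012);H=P[h];t=((H-c)@nn);print(" handle pts",len(H),H.mean(0).round(4),"maxh",np.percentile(t,95).round(4))
    T=H[t>np.percentile(t,90)-.008]; print(" handle top",T.mean(0).round(4),rect(np.c_[(T-ctr)@x,(T-ctr)@y]))
    # scanner
    sc=(np.linalg.norm(P[...,:2]-[0.49,0.29],axis=-1)<0.12)&(d>0)
    org=sc&(hsv[...,0]<20)&(hsv[...,1]>150)&(hsv[...,2]>60)&(P[...,2]>.05);O=P[org]
    print(" orange",len(O),"z",np.percentile(O[:,2],[2,50,98]).round(3),rect(O[:,:2]));T=O[O[:,2]>.145];print(" top face",len(T),T.mean(0).round(4),rect(T[:,:2]) if len(T)>3 else 0)
    pd=sc&(abs(P[...,2]-.012)<.006)&(hsv[...,2]>70);D=P[pd];print(" pad",rect(D[:,:2]))
    wd=pd&(hsv[...,2]>190)&(hsv[...,1]<40);
    tr=(np.linalg.norm(P[...,:2]-[0.487,-0.277],axis=-1)<0.19)&(d>0)&(hsv[...,0]<16)&(hsv[...,1]>100)&(hsv[...,2]>60);D=P[tr];print(" tray",rect(D[:,:2]),np.percentile(D[:,2],[2,50,98]))
E
```

```text
top 1420 c [ 0.6188 -0.0221  0.1084] n [-0.488  0.111  0.866] tilt 30.0 front az 167.2
 x [-0.845  0.192 -0.5  ] y [-0.222 -0.975 -0.   ] rect ((2.3774795532226562, -0.4908180236816406), (119.4179916381836, 103.06124114990234), 0.7768688201904297) plate top centre [ 0.6169 -0.0211  0.1072]
 handle pts 156 [ 0.6035 -0.0183  0.1375] maxh 0.0387
 handle top [ 0.6    -0.0171  0.1383] ((0.8196754455566406, -0.5851354598999023), (20.225683212280273, 44.95296859741211), 89.7826919555664)
 orange 283 z [0.058 0.14  0.154] ((495.58746337890625, 289.5203857421875), (38.07740783691406, 35.98004150390625), 47.62181854248047)
 top face 131 [0.4995 0.2868 0.1503] ((499.70001220703125, 287.2131652832031), (35.49952697753906, 24.28649139404297), 46.39493179321289)
 pad ((499.1875, 293.0581359863281), (120.23382568359375, 120.17170715332031), 16.165935516357422)
 tray ((487.824462890625, -278.7015075683594), (211.5774688720703, 229.93702697753906), 83.43869018554688) [-0.00197686  0.00361745  0.01394502]
scene 515 c [ 0.6254 -0.0354  0.1129] n [-0.487  0.107  0.867] tilt 29.9 front az 167.6
 x [-0.84
[... 213 characters left out ...]
.6093 -0.0277  0.1327] maxh 0.0363
 handle top [ 0.6039 -0.0259  0.1379] ((-3.9587478637695312, 2.5686264038085938), (44.77701950073242, 17.655818939208984), 5.018765449523926)
 orange 359 z [0.061 0.111 0.152] ((502.02911376953125, 282.0220031738281), (38.77426528930664, 25.48896026611328), 48.381629943847656)
 top face 54 [0.5021 0.2803 0.1492] ((501.9903869628906, 282.54632568359375), (36.28951644897461, 23.64522933959961), 47.291194915771484)
 pad ((499.8140869140625, 287.447998046875), (119.65568542480469, 121.58045196533203), 15.988261222839355)
 tray ((479.434814453125, -271.74639892578125), (213.70513916015625, 241.50048828125), 83.1942367553711) [-0.00097864  0.00331349  0.01298485]
```

```bash
cat >> h.py <<'E'
def plan(target, jaw_az=None, s=None):
    s=s or r.state(); M=Rq(s["tool_rot"]).as_matrix(); p=np.array(s["tool_pos"])
    print("t",round(s["time_s"],2),"tcp",p.round(4),"X",M[:,0].round(3),"Y",M[:,1].round(3),"az Y",np.degrees(np.arctan2(M[1,1],M[0,1])).round(1),"open",round(s["opening"],4),"F",np.round(s["ft_force"],1),"q",np.round(s["joints"],2))
    if jaw_az is not None:
        best=None
        for k in (0,180):
            a=np.radians(jaw_az+k);v=np.array([np.cos(a),np.sin(a),0]);b=M.T@v
            ang=np.arctan2(b[2],b[1])
            if best is None or abs(ang)<abs(best): best=ang
        print("spin about tool x needed",round(best,4),"rad")
    if target is not None: print("shift tool mm (before spin)",((M.T@(np.array(target)-p))*1000).round(1))
E
python3 -c "
from h import *
plan([0.6,-0.1,0.30],77.2)"
```

```text
t 1.0 tcp [0.1165 0.5119 0.2313] X [ 0. -0. -1.] Y [ 0.222  0.975 -0.   ] az Y 77.2 open 0.0854 F [-0.   0.5  0.9] q [ 1.22  0.05  0.1   1.62 -0.    1.44]
spin about tool x needed -0.0004 rad
shift tool mm (before spin) [ -68.7 -489.3  607.2]
```

```bash
python3 -m jog '[[[-1,-6,-25,30,0],[-1,-6,-25,30,0],[-1,-6,-25,30,0],[-1,-6,-25,30,0],[-1,-6,-25,30,0],[-1,-6,-25,30,0],[-1,-6,-25,30,0],[-1,-6,-25,30,0],[-1,-6,-25,30,0],[-1,-6,-25,30,0],[-1,-6,-25,30,0],[-1,-6,-25,30,0]]]'; python3 -c "
from h import *
plan([0.6,-0.1,0.30],77.2)"
```

```text
time_s: 2.0
tool_pos: [0.4018, 0.1377, 0.3039]
tool_rot: [0.703, 0.079, 0.702, -0.079]
ft_force: [1.0, 0.7, 0.9]
opening: 0.0855
t 2.0 tcp [0.4018 0.1377 0.3039] X [ 0.001  0.    -1.   ] Y [0.222 0.975 0.001] az Y 77.2 open 0.0855 F [1.  0.7 0.9] q [ 0.17 -0.18  0.03  1.78  0.    0.4 ]
spin about tool x needed -0.0007 rad
shift tool mm (before spin) [   4.1 -187.7  246.1]
```

```bash
python3 -m jog '[[[-1,-4,-12,38,0],[-1,-4,-12,38,0],[-1,-4,-12,38,0],[-1,-4,-12,38,0],[-1,0,-12,38,0],[-1,0,-12,38,0],[-1,0,0,40,0],[-1,0,0,40,0],[-1,0,0,40,0],[-1,0,0,40,0],[-1,0,0,40,0],[-1,0,0,40,0]]]'; python3 -c "
from h import *
plan([0.6,-0.1,0.30],77.2)"
```

```text
time_s: 3.0
tool_pos: [0.762, -0.0249, 0.282]
tool_rot: [0.713, 0.08, 0.692, -0.078]
ft_force: [-1.1, 0.3, -4.2]
opening: 0.0855
t 3.0 tcp [ 0.762  -0.0249  0.282 ] X [ 0.03  0.   -1.  ] Y [0.222 0.975 0.007] az Y 77.2 open 0.0855 F [-1.1  0.3 -4.2] q [-0.12  0.93  1.41  2.02  0.    0.1 ]
spin about tool x needed -0.0005 rad
shift tool mm (before spin) [ -22.9 -109.1 -140.7]
```

```bash
python3 -m jog '[[[-1,0,0,40,0],[-1,0,0,40,0],[-1,0,0,40,0],[-1,0,0,40,0],[-1,0,0,40,0],[-1,0,0,40,0]]]'; python3 -c "
from h import *
plan([0.6,-0.1,0.30],77.2)"
```

```text
time_s: 3.5
tool_pos: [0.8675, -0.0702, 0.2416]
tool_rot: [0.774, 0.081, 0.624, -0.076]
ft_force: [0.1, -1.1, -0.6]
opening: 0.0857
t 3.5 tcp [ 0.8675 -0.0702  0.2416] X [ 0.21  -0.017 -0.978] Y [0.219 0.975 0.031] az Y 77.3 open 0.0857 F [ 0.1 -1.1 -0.6] q [-0.16  1.    1.42  1.78  0.02  0.06]
spin about tool x needed -0.004 rad
shift tool mm (before spin) [-112.8  -85.8 -236.1]
```

```bash
python3 -m jog '[[[-1,-18,0,-36,0],[-1,-18,0,-36,0],[-1,-18,0,-36,0],[-1,-18,0,-36,0],[-1,-14,0,-38,0],[-1,-12,0,-38,0],[-1,-12,0,-38,0],[-1,-12,0,-38,0],[-1,-12,0,-38,0],[-1,-12,0,-38,0],[-1,-12,0,-38,0],[-1,-12,0,-38,0]]]'; python3 -c "
from h import *
plan([0.6,-0.1,0.30],77.2)"
```

```text
time_s: 4.5
tool_pos: [0.4495, 0.0223, 0.3095]
tool_rot: [0.774, 0.081, 0.624, -0.076]
ft_force: [0.2, 0.6, 0.3]
opening: 0.0852
t 4.5 tcp [0.4495 0.0223 0.3095] X [ 0.211 -0.017 -0.977] Y [0.219 0.975 0.031] az Y 77.3 open 0.0852 F [0.2 0.6 0.3] q [-0.1  -0.34 -0.11  1.59  0.01  0.12]
spin about tool x needed -0.004 rad
shift tool mm (before spin) [ 43.1 -86.6 168.3]
```

```bash
python3 -m jog '[[[-1,-9,0,-38,0],[-1,-9,0,-38,0],[-1,-9,0,-38,0],[-1,-9,0,-38,0],[-1,-9,0,-38,0],[-1,-9,0,-38,0],[-1,-9,0,-38,0]]]'; python3 -c "
from h import *
plan([0.6,-0.1,0.30],77.2)"
```

```text
time_s: 5.08
tool_pos: [0.183, 0.0814, 0.3156]
tool_rot: [0.774, 0.082, 0.623, -0.077]
ft_force: [0.5, 0.8, 1.2]
opening: 0.0854
t 5.08 tcp [0.183  0.0814 0.3156] X [ 0.212 -0.016 -0.977] Y [0.221 0.975 0.032] az Y 77.2 open 0.0854 F [0.5 0.8 1.2] q [ 0.16 -0.94 -0.39  1.91 -0.05  0.38]
spin about tool x needed -0.0065 rad
shift tool mm (before spin) [106.5 -85.1 434.1]
```

```bash
python3 -m jog '[[[-1,-8,0,-30,0],[-1,-8,0,-30,0],[-1,-8,0,-30,0]]]'; python3 -c "
from h import *
plan([0.6,-0.1,0.30],77.2)"
```

```text
time_s: 5.33
tool_pos: [0.1067, 0.103, 0.3216]
tool_rot: [0.773, 0.081, 0.625, -0.078]
ft_force: [0.2, 0.2, -1.1]
opening: 0.0856
t 5.33 tcp [0.1067 0.103  0.3216] X [ 0.207 -0.019 -0.978] Y [0.223 0.974 0.028] az Y 77.1 open 0.0856 F [ 0.2  0.2 -1.1] q [ 0.6  -0.99 -0.39  2.01 -0.13  0.81]
spin about tool x needed -0.0071 rad
shift tool mm (before spin) [127.4 -88.6 510.9]
```

```bash
cat > kin.py <<'E'
import numpy as np
from scipy.optimize import least_squares
D=np.array([[.048,.099,1.622,.5252,.2313],[-.18,.03,1.78,.4247,.3039],[.93,1.41,2.02,.7624,.282],[1.0,1.42,1.78,.8703,.2416],[-.34,-.11,1.59,.450,.3095],[-.94,-.39,1.91,.2003,.3156],[-.99,-.39,2.01,.148,.3216]])
def f(p,q1,q2,q3):
    h,a,al,b,be,c,x0=p
    e=q1-q2; t=e+q3
    return x0+a*np.sin(q1+al)+b*np.cos(e+be)+c*np.cos(t), h+a*np.cos(q1+al)-b*np.sin(e+be)-c*np.sin(t)
def res(p):
    r_,z=f(p,*D[:,:3].T); return np.r_[r_-D[:,3],z-D[:,4],(p-p0)*1e-3]
best=None
for al in(0,.3):
  for be in(0,-.3,-1.5):
    p0=np.array([.15,.3,al,.3,be,.25,0]);s=least_squares(res,p0)
    if best is None or s.cost<best.cost:best=s
p=best.x
if __name__=="__main__":
    print(p.round(3)); r_,z=f(p,*D[:,:3].T); print((r_-D[:,3]).round(4),(z-D[:,4]).round(4))
E
python3 kin.py
```

```text
[ 0.223  0.387  0.001  0.509 -0.053  0.432  0.   ]
[ 0.0005 -0.0013  0.0004 -0.0003  0.0009 -0.0026  0.0024] [-0.0003  0.0009 -0.0003  0.0004 -0.0011  0.0029 -0.0024]
```

```bash
python3 -c "
from h import *
plan([0.23,-0.02,0.22],77.2)
M=Rq(r.state()['tool_rot']).as_matrix();print((M.T@[-40,4,0]).round(1))"
```

```text
t 5.33 tcp [0.1067 0.103  0.3216] X [ 0.207 -0.019 -0.978] Y [0.223 0.974 0.028] az Y 77.1 open 0.0856 F [ 0.2  0.2 -1.1] q [ 0.6  -0.99 -0.39  2.01 -0.13  0.81]
spin about tool x needed -0.0071 rad
shift tool mm (before spin) [127.4 -95.3 124. ]
[ -8.4  -5.  -39. ]
```

```bash
python3 -m jog '[[[-1,16,-12,16,0],[-1,16,-12,16,0],[-1,16,-12,16,0],[-1,16,-12,16,0],[-1,16,-12,16,0],[-1,16,-12,16,0],[-1,16,-12,16,0],[-1,15,-12,12,0]]]'; python3 -c "
from h import *
plan([0.23,-0.02,0.22],77.2)"; python3 -m jog '[[[-1,-4,-2,-20,0],[-1,-4,-2,-20,0],[-1,-4,-2,-20,0],[-1,-4,-2,-20,0]]]'; python3 -c "
from h import *
plan([0.23,-0.02,0.22],77.2)"
```

```text
time_s: 6.0
tool_pos: [0.243, -0.0059, 0.2318]
tool_rot: [0.768, 0.075, 0.631, -0.085]
ft_force: [-0.0, -0.1, -0.2]
opening: 0.0857
t 6.0 tcp [ 0.243  -0.0059  0.2318] X [ 0.19  -0.036 -0.981] Y [0.225 0.974 0.008] az Y 77.0 open 0.0857 F [-0.  -0.1 -0.2] q [-0.34 -0.94 -0.58  1.74  0.03 -0.11]
spin about tool x needed -0.0047 rad
shift tool mm (before spin) [  9.6 -16.7 -11.6]
time_s: 6.33
tool_pos: [0.1968, 0.0086, 0.2511]
tool_rot: [0.753, 0.074, 0.648, -0.086]
ft_force: [-0.1, -0.6, 0.2]
opening: 0.0856
t 6.33 tcp [0.1968 0.0086 0.2511] X [ 0.145 -0.034 -0.989] Y [0.227 0.974 0.   ] az Y 76.9 open 0.0856 F [-0.1 -0.6  0.2] q [-0.33 -0.99 -0.54  1.87  0.01 -0.1 ]
spin about tool x needed -0.0051 rad
shift tool mm (before spin) [ 36.5 -20.4  33.7]
```

```bash
python3 -m jog '[[[-1,18,0,-12,0],[-1,18,0,-12,0],[-1,18,0,-12,0],[-1,18,0,-12,0]]]'; python3 -c "
from h import *
plan([0.23,-0.02,0.22],77.2)"
```

```text
time_s: 6.67
tool_pos: [0.2002, 0.0244, 0.1894]
tool_rot: [0.738, 0.072, 0.665, -0.089]
ft_force: [-0.3, 0.1, -0.1]
opening: 0.0856
t 6.67 tcp [0.2002 0.0244 0.1894] X [ 0.1   -0.037 -0.994] Y [ 0.227  0.974 -0.013] az Y 76.9 open 0.0856 F [-0.3  0.1 -0.1] q [-0.19 -0.99 -0.67  1.78 -0.02  0.04]
spin about tool x needed -0.0042 rad
shift tool mm (before spin) [-25.8 -36.8  42. ]
```

```bash
python3 -m jog '[[[-1,14,0,-16,0],[-1,14,0,-16,0],[-1,14,0,-16,0],[-1,14,0,-16,0]]]'; python3 -c "
from h import *
plan([0.23,-0.02,0.22],77.2)"
```

```text
time_s: 7.0
tool_pos: [0.1842, 0.051, 0.1408]
tool_rot: [0.721, 0.067, 0.683, -0.095]
ft_force: [0.2, -1.2, -0.1]
opening: 0.0852
t 7.0 tcp [0.1842 0.051  0.1408] X [ 0.05  -0.047 -0.998] Y [ 0.229  0.973 -0.034] az Y 76.8 open 0.0852 F [ 0.2 -1.2 -0.1] q [-0.01 -0.99 -0.77  1.74 -0.05  0.22]
spin about tool x needed -0.0053 rad
shift tool mm (before spin) [-73.4 -61.3  65.3]
```

```bash
python3 -c "
from h import *
plan([0.55,-0.01,0.25],77.2)"
```

```text
t 7.0 tcp [0.1842 0.051  0.1408] X [ 0.05  -0.047 -0.998] Y [ 0.229  0.973 -0.034] az Y 76.8 open 0.0852 F [ 0.2 -1.2 -0.1] q [-0.01 -0.99 -0.77  1.74 -0.05  0.22]
spin about tool x needed -0.0053 rad
shift tool mm (before spin) [-87.8  20.5 375.9]
```

```bash
python3 -m jog '[[[-1,-20,2,33,0],[-1,-20,2,33,0],[-1,-20,2,33,0],[-1,-20,2,33,0],[-1,-8,2,35,0],[-1,0,2,35,0],[-1,0,2,35,0],[-1,0,2,35,0],[-1,0,2,35,0],[-1,0,2,35,0],[-1,0,0,33,0],[-1,0,0,0,0]]]'
cat > look.py <<'E'
from h import *
import sys
tag=sys.argv[1]
s=r.state();im,d=eyes.capture("wrist");np.savez(tag+".npz",im=im,d=d,rot=s["tool_rot"],pos=s["tool_pos"]);cv2.imwrite(f"pics/{tag}.png",im[:,:,::-1])
plan(None,None,s)
E
python3 look.py w1
```

```text
time_s: 8.0
tool_pos: [0.5539, -0.012, 0.2467]
tool_rot: [0.721, 0.067, 0.683, -0.096]
ft_force: [-0.2, 0.4, -1.7]
opening: 0.0851
t 8.0 tcp [ 0.5539 -0.012   0.2467] X [ 0.048 -0.047 -0.998] Y [ 0.229  0.973 -0.035] az Y 76.7 open 0.0851 F [-0.2  0.4 -1.7] q [-0.12  0.07  0.15  1.6  -0.04  0.11]
```

View pics/w1.png

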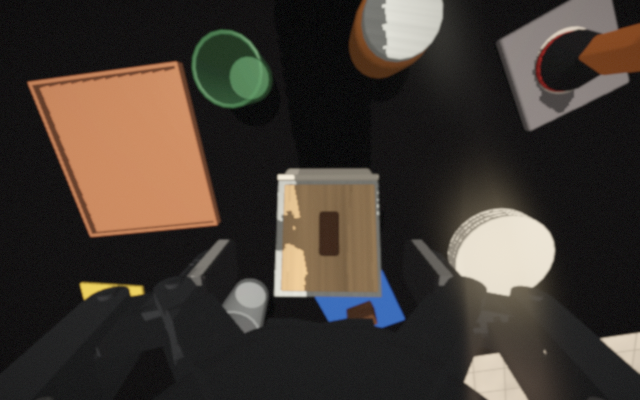

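The wrist view shows the wooden lid at (330,235) with its dark handle at (329,233), between the finger tips at (220,255) and (425,255). The scanner is at upper right. I'll fit the lid from this picture.

```bash
python3 - <<'E'
from h import *
a=np.load("w1.npz");s=dict(tool_rot=a["rot"],tool_pos=a["pos"]);d=a["d"];P=cloud("wrist",d,s)
im=a["im"];hsv=cv2.cvtColor(im,cv2.COLOR_RGB2HSV)
near=(np.linalg.norm(P[...,:2]-[0.618,-0.02],axis=-1)<0.09)&(d>0)&(P[...,2]>0.06)&(P[...,2]<.2)
Q=P[near]
for k in range(6):
    c=Q.mean(0);V=np.linalg.svd(Q-c)[2];nn=V[2]*np.sign(V[2,2]);e=(P[near]-c)@nn;Q=P[near][abs(e)<(.012 if k<3 else .004)]
print("n",nn.round(3),np.degrees(np.arctan2(-nn[1],-nn[0])).round(1),np.degrees(np.arccos(nn[2])))
x=np.array([0,0,1])-nn*nn[2];x/=np.linalg.norm(x);y=np.cross(nn,x)
T=P[near&(((P-c)@nn)>.028)&(((P-c)@nn)<.045)]
rr=rect(np.c_[(T-c)@x,(T-c)@y]);h=((T-c)@nn);print(len(T),rr,np.percentile(h,[5,50,95]))
ctr=c+rr[0][0]/1000*x+rr[0][1]/1000*y
print("plate pt",ctr.round(4),"grip",(ctr+.024*nn).round(4),"plate rect",rect(np.c_[(Q-c)@x,(Q-c)@y]))
E
```

```text
n [-0.488  0.109  0.866] -12.6 29.97163328044062
886 ((0.4251422882080078, 0.16014766693115234), (43.28564453125, 18.943540573120117), 0.3615729808807373) [0.03421496 0.03579557 0.03713616]
plate pt [ 0.614  -0.0205  0.1055] grip [ 0.6023 -0.0179  0.1263] plate rect ((-4.478191375732422, -1.8315811157226562), (114.1743392944336, 128.85890197753906), 89.8464126586914)
```

```bash
python3 -c "
from h import *
plan([0.602,-0.0186,0.1105],77.3)"
```

```text
t 8.05 tcp [ 0.551  -0.0112  0.2477] X [ 0.046 -0.046 -0.998] Y [ 0.229  0.973 -0.035] az Y 76.8 open 0.0854 F [-0.6  0.   0.4] q [-0.12  0.07  0.15  1.6  -0.04  0.11]
spin about tool x needed -0.0076 rad
shift tool mm (before spin) [139.5   9.2  43.7]
```

```bash
python3 -m jog '[[[-1,10,3,15,0],[-1,15,3,15,0],[-1,20,3,14,0],[-1,25,0,0,0],[-1,25,0,0,0],[-1,20,0,0,0],[-1,12,0,0,0],[-1,6,0,0,0],[-1,0,0,0,0],[-1,0,0,0,0]]]';python3 -c "
from h import *
plan([0.602,-0.0186,0.1105],77.3)"
```

```text
time_s: 8.88
tool_pos: [0.6008, -0.0178, 0.1213]
tool_rot: [0.722, 0.066, 0.682, -0.095]
ft_force: [0.8, -0.8, 0.0]
opening: 0.0856
t 8.88 tcp [ 0.6008 -0.0178  0.1213] X [ 0.051 -0.047 -0.998] Y [ 0.228  0.973 -0.034] az Y 76.8 open 0.0856 F [ 0.8 -0.8  0. ] q [-0.12  0.19  0.03  1.36 -0.04  0.11]
spin about tool x needed -0.0066 rad
shift tool mm (before spin) [10.9 -0.2  0.7]
```

```bash
python3 -m jog '[[[-1,6,0,0,0],[-1,4,0,0,0],[0,0,0,0,0],[1,0,0,0,0],[1,0,0,0,0],[1,0,0,0,0],[1,0,0,0,0],[1,0,0,0,0]]]';python3 -c "
from h import *
plan([0.602,-0.0186,0.1105],77.3)"
```

```text
time_s: 9.55
tool_pos: [0.601, -0.0181, 0.1113]
tool_rot: [0.721, 0.067, 0.683, -0.095]
ft_force: [-1.3, 0.4, -0.8]
opening: 0.0192
t 9.55 tcp [ 0.601  -0.0181  0.1113] X [ 0.05  -0.046 -0.998] Y [ 0.228  0.973 -0.033] az Y 76.8 open 0.0192 F [-1.3  0.4 -0.8] q [-0.12  0.19  0.02  1.34 -0.04  0.11]
spin about tool x needed -0.0065 rad
shift tool mm (before spin) [ 0.9 -0.3  1. ]
```

```bash
python3 -m jog '[[[1,-6,0,0,0],[1,-12,0,0,0],[1,-18,0,0,0],[1,-20,0,0,0],[1,-20,0,0,0],[1,-20,0,0,0],[1,-10,0,0,0],[1,0,0,0,0]]]';python3 -c "
from h import *
plan([0.462,-0.2706,0.11],77.3)"; python3 look.py w2
```

```text
time_s: 10.22
tool_pos: [0.5977, -0.0134, 0.2202]
tool_rot: [0.724, 0.066, 0.68, -0.095]
ft_force: [0.3, 0.3, -0.0]
opening: 0.0192
t 10.22 tcp [ 0.5977 -0.0134  0.2202] X [ 0.057 -0.047 -0.997] Y [ 0.228  0.973 -0.033] az Y 76.8 open 0.0192 F [ 0.3  0.3 -0. ] q [-0.11  0.17  0.21  1.55 -0.04  0.11]
spin about tool x needed -0.0065 rad
shift tool mm (before spin) [ 114.4 -277.5  -81.1]
t 10.22 tcp [ 0.5977 -0.0134  0.2202] X [ 0.057 -0.047 -0.997] Y [ 0.228  0.973 -0.033] az Y 76.8 open 0.0192 F [ 0.3  0.3 -0. ] q [-0.11  0.17  0.21  1.55 -0.04  0.11]
```

View pics/w2.png

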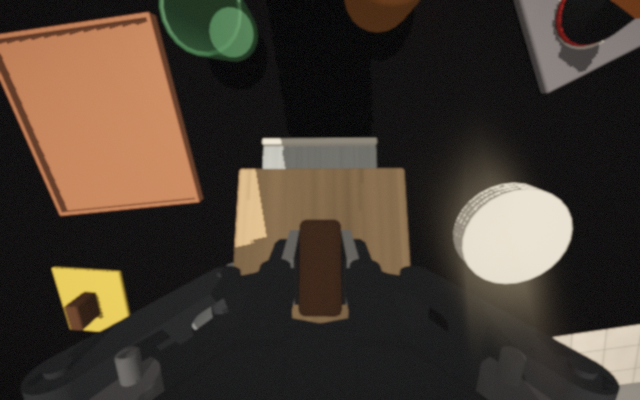

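The lid hangs in the jaws, its plate at (320,220) and handle at (320,268), and the canister below shows its bare edge. I'll move over the tray and measure the lid's tilt in the grip.

```bash
cat > lidfit.py <<'E'
from h import *
import sys
a=np.load(sys.argv[1]+".npz");s=dict(tool_rot=a["rot"],tool_pos=a["pos"]);d=a["d"];P=cloud("wrist",d,s)
im=a["im"];hsv=cv2.cvtColor(im,cv2.COLOR_RGB2HSV)
m=(d>0)&(d<.26)&(hsv[...,0]>8)&(hsv[...,0]<24)&(hsv[...,1]>70)&(hsv[...,2]>90)
m[320:]=0; m[:,:225]=0;m[:,415:]=0
Q=P[m]
for k in range(5):
    c=np.median(Q,0) if k==0 else Q.mean(0);V=np.linalg.svd(Q-c)[2];nn=V[2]*np.sign(V[2,2]);Q=Q[abs((Q-c)@nn)<.005]
print(len(Q),"n",nn.round(3),"tilt",np.degrees(np.arccos(nn[2])).round(1),"front edge z",np.percentile(Q[:,2],[2,98]).round(4),"xmin",np.percentile(Q[:,0],1).round(4))
g=np.array(s["tool_pos"])-.019*Rq(s["tool_rot"]).as_matrix()[:,0]
print("grasp pt",g.round(4),"height over plate top",((g-c)@nn).round(4))
E
python3 lidfit.py w2
python3 -m jog '[[[1,0,-26,-7,0],[1,0,-26,-7,0],[1,0,-26,-7,0],[1,0,-26,-7,0],[1,5,-26,-7,0],[1,5,-26,-7,0],[1,5,-26,-7,0],[1,5,-26,-8,0],[1,10,-26,-8,0],[1,15,-26,-8,0],[1,10,-16,-8,0],[1,0,0,0,0]]]';python3 -c "
from h import *
plan([0.462,-0.2706,0.11],77.3)"
```

```text
13275 n [-0.49   0.125  0.863] tilt 30.4 front edge z [0.1865 0.2178] xmin 0.5552
grasp pt [ 0.5966 -0.0125  0.2391] height over plate top 0.0278
time_s: 11.27
tool_pos: [0.4526, -0.2673, 0.1605]
tool_rot: [0.718, 0.069, 0.686, -0.096]
ft_force: [-0.6, -0.6, -1.5]
opening: 0.0191
t 11.27 tcp [ 0.4526 -0.2673  0.1605] X [ 0.041 -0.043 -0.998] Y [ 0.232  0.972 -0.032] az Y 76.6 open 0.0191 F [-0.6 -0.6 -1.5] q [-0.66 -0.02 -0.11  1.42 -0.01 -0.42]
spin about tool x needed -0.0114 rad
shift tool mm (before spin) [50.9  0.6  7.4]
```

```bash
python3 -m jog '[[[1,15,0,3,0],[1,20,0,3,0],[1,20,0,1,0],[1,20,0,0,0],[1,15,0,0,0],[1,10,0,0,0],[1,5,0,0,0],[1,0,0,0,0]]]';python3 -c "
from h import *
plan([0.462,-0.2706,0.044],77.3)"; python3 look.py w3; python3 lidfit.py w3; python3 -c "
from h import *
im,d=eyes.capture('scene');cv2.imwrite('pics/s3.png',cv2.resize(im[150:350,100:400],None,fx=2.6,fy=2.6)[:,:,::-1])"
```

```text
time_s: 11.93
tool_pos: [0.4679, -0.2715, 0.0594]
tool_rot: [0.72, 0.067, 0.684, -0.094]
ft_force: [-0.1, -0.0, -1.1]
opening: 0.0188
t 11.93 tcp [ 0.4679 -0.2715  0.0594] X [ 0.047 -0.044 -0.998] Y [ 0.228  0.973 -0.033] az Y 76.8 open 0.0188 F [-0.1 -0.  -1.1] q [-0.65  0.05 -0.24  1.21 -0.01 -0.42]
spin about tool x needed -0.0063 rad
shift tool mm (before spin) [15.   0.  -6.8]
t 11.93 tcp [ 0.4679 -0.2715  0.0594] X [ 0.047 -0.044 -0.998] Y [ 0.228  0.973 -0.033] az Y 76.8 open 0.0188 F [-0.1 -0.  -1.1] q [-0.65  0.05 -0.24  1.21 -0.01 -0.42]Traceback (most recent call last):
  File "lidfit.py", line 9, in <module>
    c=np.median(Q,0) if k==0 else Q.mean(0);V=np.linalg.svd(Q-c)[2];nn=V[2]*np.sign(V[2,2]);Q=Q[abs((Q-c)@nn)<.005]
                                              ~~~~~~~~~~~~~^^^^^
    u, s, vh = gufunc(a, signature=signature)
               ~~~~~~^^^^^^^^^^^^^^^^^^^^^^^^
numpy._core._exceptions._ArrayMemoryError: Unable to allocate 8.24 GiB for an array with shape (33247, 33247) and data type float64
```

View pics/s3.png

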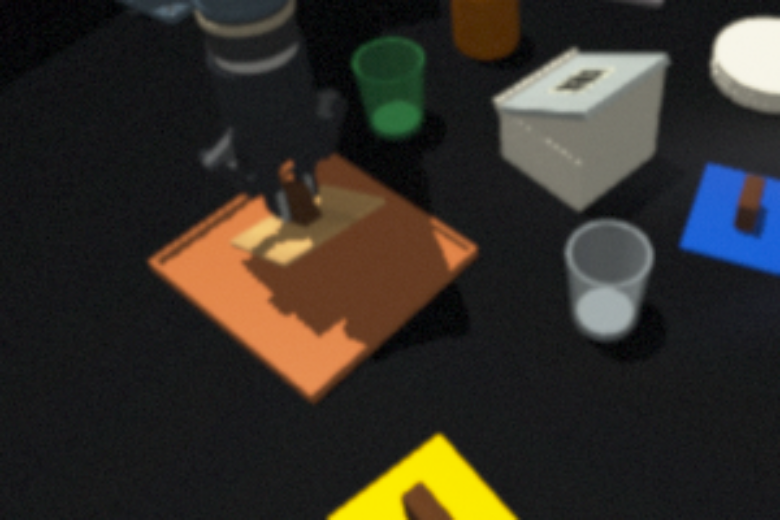

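```bash
sed -i 's/np.linalg.svd(Q-c)\[2\]/np.linalg.svd(Q-c,full_matrices=False)[2]/' lidfit.py; python3 -m jog '[[[1,6,0,-3,0],[1,5,0,-2,0],[1,3,0,0,0],[1,2,0,0,0]]]'; python3 -m jog '[[[1,2,0,3,0],[1,2,0,3,0]]]';python3 -c "
from h import *
plan([0.462,-0.2706,0.044],77.3)"; python3 look.py w4; python3 lidfit.py w4
```

```text
time_s: 12.37
tool_pos: [0.4644, -0.2721, 0.0446]
tool_rot: [0.721, 0.067, 0.683, -0.095]
ft_force: [-0.5, -0.1, -0.6]
opening: 0.019
time_s: 12.53
tool_pos: [0.4704, -0.2737, 0.0415]
tool_rot: [0.721, 0.066, 0.683, -0.095]
ft_force: [-5.6, 0.7, 7.6]
opening: 0.0192
t 12.53 tcp [ 0.4704 -0.2737  0.0415] X [ 0.048 -0.046 -0.998] Y [ 0.228  0.973 -0.034] az Y 76.8 open 0.0192 F [-5.6  0.7  7.6] q [-0.65  0.07 -0.26  1.17 -0.01 -0.42]
spin about tool x needed -0.0066 rad
shift tool mm (before spin) [-3.1  1.  -8.7]
t 12.53 tcp [ 0.4704 -0.2737  0.0415] X [ 0.048 -0.046 -0.998] Y [ 0.228  0.973 -0.034] az Y 76.8 open 0.0192 F [-5.6  0.7  7.6] q [-0.65  0.07 -0.26  1.17 -0.01 -0.42]
10960 n [-0.355  0.07   0.932] tilt 21.2 front edge z [0.0011 0.017 ] xmin 0.4024
grasp pt [ 0.4695 -0.2728  0.0604] height over plate top 0.0359
```

```bash
python3 -m jog '[[[1,2,0,3,0],[1,2,0,3,0],[1,2,0,3,0],[1,2,0,2,0]]]'; python3 look.py w5
```

```text
time_s: 12.92
tool_pos: [0.482, -0.2765, 0.0358]
tool_rot: [0.721, 0.066, 0.683, -0.095]
ft_force: [-2.9, 3.4, 9.7]
opening: 0.0191
t 12.92 tcp [ 0.482  -0.2765  0.0358] X [ 0.049 -0.046 -0.998] Y [ 0.228  0.973 -0.034] az Y 76.8 open 0.0191 F [-2.9  3.4  9.7] q [-0.64  0.1  -0.24  1.16 -0.01 -0.41]
```

View pics/w5.png

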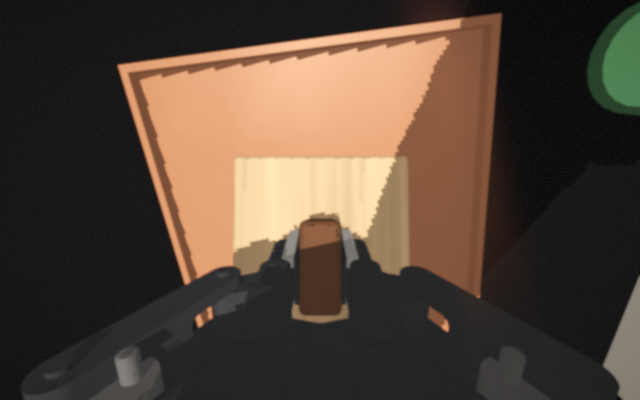

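```bash
cat > lf2.py <<'E'
from h import *
import sys
a=np.load(sys.argv[1]+".npz");s=dict(tool_rot=a["rot"],tool_pos=a["pos"]);d=a["d"];P=cloud("wrist",d,s)
Q=P[170:215,245:395].reshape(-1,3)
for k in range(4):
    c=Q.mean(0);V=np.linalg.svd(Q-c,full_matrices=False)[2];nn=V[2]*np.sign(V[2,2]);Q=Q[abs((Q-c)@nn)<.005]
g=np.array(s["tool_pos"])-.019*Rq(s["tool_rot"]).as_matrix()[:,0]
print(len(Q),"n",nn.round(3),"tilt",np.degrees(np.arccos(nn[2])).round(1),"z",Q[:,2].min().round(4),Q[:,2].max().round(4),"h",((g-c)@nn).round(4))
E
python3 lf2.py w4;python3 lf2.py w5
```

```text
2541 n [-0.492  0.123  0.862] tilt 30.5 z 0.0111 0.0201 h 0.0269
2543 n [-0.353  0.102  0.93 ] tilt 21.6 z 0.0115 0.0199 h 0.0267
```

```bash
python3 -m jog '[[[1,2,0,2.5,0],[1,2.5,0,2.5,0],[1,2.5,0,2.5,0],[1,2.5,0,2,0],[1,2.5,0,2,0],[1,2.5,0,2,0]]]'; python3 look.py w6; python3 lf2.py w6
```

```text
time_s: 13.47
tool_pos: [0.4956, -0.2801, 0.0219]
tool_rot: [0.721, 0.066, 0.683, -0.095]
ft_force: [-5.4, 1.9, 9.9]
opening: 0.0192
t 13.47 tcp [ 0.4956 -0.2801  0.0219] X [ 0.049 -0.046 -0.998] Y [ 0.228  0.973 -0.034] az Y 76.8 open 0.0192 F [-5.4  1.9  9.9] q [-0.63  0.15 -0.21  1.14 -0.01 -0.4 ]
2924 n [-0.067  0.04   0.997] tilt 4.5 z 0.0095 0.0145 h 0.0269
```

```bash
python3 -m jog '[[[1,2.5,0,1,0],[1,2,0,1,0],[1,1,0,0,0]]]'; python3 look.py w7; python3 lf2.py w7
```

```text
time_s: 13.77
tool_pos: [0.4987, -0.281, 0.0171]
tool_rot: [0.722, 0.066, 0.682, -0.095]
ft_force: [-2.7, 1.1, 8.6]
opening: 0.0192
t 13.77 tcp [ 0.4987 -0.281   0.0171] X [ 0.051 -0.046 -0.998] Y [ 0.228  0.973 -0.034] az Y 76.8 open 0.0192 F [-2.7  1.1  8.6] q [-0.63  0.16 -0.21  1.13 -0.01 -0.4 ]
3048 n [0.016 0.02  1.   ] tilt 1.5 z 0.0072 0.0121 h 0.0266
```

```bash
python3 -m jog '[[[0.5,0,0,0,0],[0.3,0,0,0,0],[0,0,0,0,0],[-0.3,0,0,0,0],[-1,-5,0,0,0],[-1,-15,0,0,0],[-1,-25,0,0,0],[-1,-35,0,0,0],[-1,-35,0,0,0],[-1,-35,0,0,0],[-1,-20,0,0,0],[-1,0,0,0,0]]]'; python3 look.py w8
```

```text
time_s: 14.82
tool_pos: [0.4924, -0.2751, 0.1923]
tool_rot: [0.725, 0.064, 0.679, -0.097]
ft_force: [0.7, 0.1, 0.2]
opening: 0.0851
t 14.82 tcp [ 0.4924 -0.2751  0.1923] X [ 0.06  -0.054 -0.997] Y [ 0.228  0.973 -0.039] az Y 76.8 open 0.0851 F [0.7 0.1 0.2] q [-0.62  0.06  0.03  1.46 -0.01 -0.39]
```

View pics/w8.png

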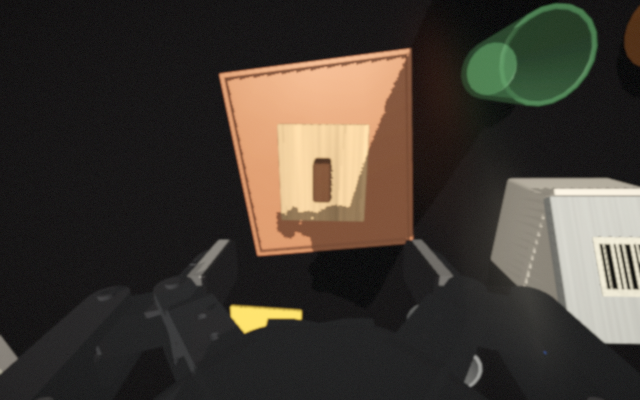

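The lid lies flat in the tray at (322,175), handle up, and the bare label shows at (620,265). Next I'll go to the scanner.

```bash
python3 -c "
from h import *
plan([0.44,0.27,0.28],46.4)"
```

```text
t 14.87 tcp [ 0.4915 -0.2745  0.1891] X [ 0.056 -0.051 -0.997] Y [ 0.228  0.973 -0.037] az Y 76.8 open 0.0852 F [ 0.2 -0.1 -1.4] q [-0.62  0.06  0.02  1.46 -0.01 -0.39]
spin about tool x needed 0.5316 rad
shift tool mm (before spin) [-121.5  514.6 -166.8]
```

```bash
python3 -m jog '[[[-1,-25,20,-10,0],[-1,-25,25,-10,0],[-1,-20,32,-12,0],[-1,-15,35,-12,0],[-1,-12,38,-12,0],[-1,-8,38,-12,0],[-1,-8,38,-12,0],[-1,-8,38,-12,0],[-1,0,38,-12,0],[-1,0,38,-12,0],[-1,0,38,-12,0],[-1,0,38,-12,0]]]';python3 -m jog '[[[-1,0,36,-12,0],[-1,0,36,-12,0],[-1,0,26,-12,0],[-1,0,0,0,0.1],[-1,0,0,0,0.12],[-1,0,0,0,0.12],[-1,0,0,0,0.12],[-1,0,0,0,0.07],[-1,0,0,0,0]]]';python3 look.py w9
```

```text
time_s: 15.87
tool_pos: [0.4412, 0.1707, 0.2812]
tool_rot: [0.721, 0.066, 0.683, -0.096]
ft_force: [0.6, -0.6, -0.3]
opening: 0.0854
time_s: 16.62
tool_pos: [0.4291, 0.2722, 0.2754]
tool_rot: [0.678, 0.252, 0.635, -0.272]
ft_force: [0.3, -0.6, 0.3]
opening: 0.085
t 16.62 tcp [0.4291 0.2722 0.2754] X [ 0.047 -0.048 -0.998] Y [ 0.689  0.725 -0.003] az Y 46.4 open 0.085 F [ 0.3 -0.6  0.3] q [ 0.47  0.    0.14  1.69 -0.06  1.23]
```

View pics/w9.png

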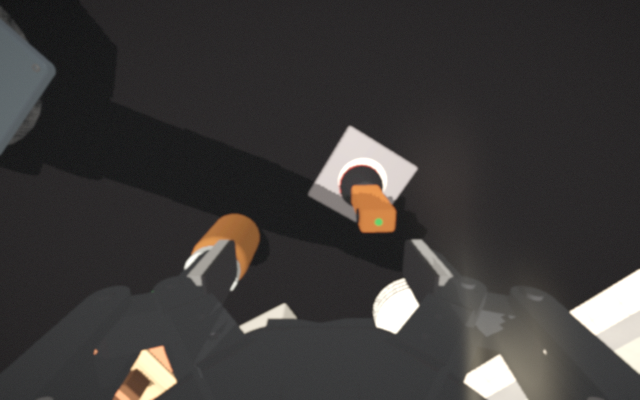

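The scanner's orange top is at (377,217), its sides square to the jaws; the pad is at (362,170) and the jar well clear at (225,240). Measure both.

```bash
cat > scfit.py <<'E'
from h import *
import sys
a=np.load(sys.argv[1]+".npz");s=dict(tool_rot=a["rot"],tool_pos=a["pos"]);d=a["d"];P=cloud("wrist",d,s);hsv=cv2.cvtColor(a["im"],cv2.COLOR_RGB2HSV)
near=(np.linalg.norm(P[...,:2]-[0.5,0.288],axis=-1)<.1)&(d>0)
o=near&(hsv[...,0]<25)&(hsv[...,1]>120)&(P[...,2]>.13);T=P[o];z=np.median(T[:,2]);T=T[abs(T[:,2]-z)<.006]
print("top",len(T),T.mean(0).round(4),rect(T[:,:2]))
pd=near&(abs(P[...,2]-.012)<.006)&(hsv[...,2]>70)&(hsv[...,1]<90);print("pad",rect(P[pd][:,:2]),np.median(P[pd][:,2]))
g=near&(abs(hsv[...,0].astype(int)-60)<15)&(hsv[...,1]>100)&(P[...,2]>.13);print("led",P[g].mean(0))
# white ring: outer 72 disc on pad
w=near&(P[...,2]<.02)&(hsv[...,2]>170)&(hsv[...,1]<40)
q=(P[w][:,:2]*1000).astype(np.float32)
if len(q)>5:
    c,rad=cv2.minEnclosingCircle(q); print("disc",c,rad)
E
python3 scfit.py w9
```

```text
top 772 [0.4957 0.2895 0.1495] ((497.2457580566406, 289.1582336425781), (35.68003463745117, 25.489065170288086), 47.809722900390625)
pad ((496.52227783203125, 293.22674560546875), (119.75690460205078, 119.72608947753906), 15.950289726257324) 0.010266166258196874
led [0.4980081  0.28892251 0.1510762 ]
disc (493.4976501464844, 304.0323181152344) 74.6131591796875
```

```bash
python3 -c "
from h import *
plan([0.498,0.288,0.098],47)"
```

```text
t 16.67 tcp [0.4292 0.2721 0.2757] X [ 0.047 -0.048 -0.998] Y [ 0.687  0.726 -0.003] az Y 46.6 open 0.0854 F [-0.4  0.4 -0.1] q [ 0.47  0.    0.14  1.69 -0.06  1.23]
spin about tool x needed -0.007 rad
shift tool mm (before spin) [179.7  59.3  27.1]
```

```bash
python3 -m jog '[[[-1,10,16,7,0],[-1,15,16,7,0],[-1,15,16,7,0],[-1,10,12,6,0],[-1,10,0,0,0],[-1,20,0,0,0],[-1,25,0,0,0],[-1,25,0,0,0],[-1,15,0,0,0],[-1,8,0,0,0],[-1,0,0,0,0]]]'; python3 -c "
from h import *
plan([0.498,0.288,0.098],47)"
```

```text
time_s: 17.58
tool_pos: [0.4958, 0.2891, 0.1236]
tool_rot: [0.678, 0.251, 0.636, -0.272]
ft_force: [-0.6, 0.1, -0.2]
opening: 0.0852
t 17.58 tcp [0.4958 0.2891 0.1236] X [ 0.044 -0.049 -0.998] Y [ 0.688  0.726 -0.005] az Y 46.5 open 0.0852 F [-0.6  0.1 -0.2] q [ 0.45  0.16  0.01  1.4  -0.06  1.2 ]
spin about tool x needed -0.0077 rad
shift tool mm (before spin) [25.6  0.8  0.6]
```

Centred. I'll go down the last 25 mm and close.

```bash
python3 -m jog '[[[-1,12,0,0,0],[-1,9,0,0,0],[-1,4,0,0,0],[-0.5,0,0,0,0],[0,0,0,0,0],[0.5,0,0,0,0],[1,0,0,0,0],[1,0,0,0,0],[1,0,0,0,0],[1,0,0,0,0]]]'; python3 -c "
from h import *
plan([0.498,0.288,0.098],47)"
```

```text
time_s: 18.42
tool_pos: [0.4995, 0.289, 0.1026]
tool_rot: [0.679, 0.253, 0.634, -0.271]
ft_force: [-2.2, -0.9, 4.5]
opening: 0.0357
t 18.42 tcp [0.4995 0.289  0.1026] X [ 0.05  -0.047 -0.998] Y [0.688 0.725 0.001] az Y 46.5 open 0.0357 F [-2.2 -0.9  4.5] q [ 0.44  0.17 -0.03  1.35 -0.06  1.2 ]
spin about tool x needed -0.0089 rad
shift tool mm (before spin) [ 4.6 -1.8 -0.7]
```

```bash
python3 -m jog '[[[1,-4,0,0,0],[1,-8,0,0,0],[1,-15,0,0,0],[1,-25,0,0,0],[1,-30,0,0,0],[1,-35,0,0,0],[1,-35,0,0,0],[1,-35,0,0,-0.1],[1,-30,0,0,-0.12],[1,-10,0,0,-0.12],[1,0,0,0,-0.12],[1,0,0,0,-0.07]]]'; python3 look.py w10
```

```text
time_s: 19.42
tool_pos: [0.4887, 0.3003, 0.3301]
tool_rot: [0.723, 0.065, 0.682, -0.093]
ft_force: [0.8, 0.6, -3.5]
opening: 0.0353
t 19.42 tcp [0.4887 0.3003 0.3301] X [ 0.053 -0.045 -0.998] Y [ 0.223  0.974 -0.032] az Y 77.1 open 0.0353 F [ 0.8  0.6 -3.5] q [ 0.47  0.21  0.47  1.81 -0.06  0.69]
```

View pics/w10.png

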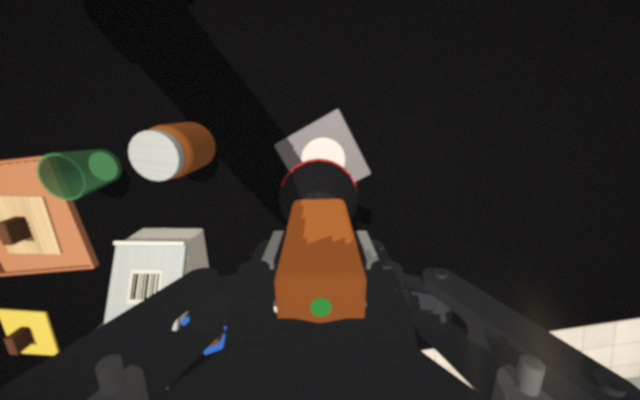

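```bash
cat > sc.py <<'E'
from h import *
Rp=Rq([0.679,.253,.634,-.271]).as_matrix(); tp=np.array([0.4995,0.289,0.1026])
U=Rp.T@np.array([0,0,1.]); MO=Rp.T@(np.array([0.4975,0.289,0.012])-tp)
N=np.array([-.488,.110,.866]);N/=np.linalg.norm(N); L=np.array([.6175,-.0213,.1012])
def rep(L=L):
    s=r.state();M=Rq(s["tool_rot"]).as_matrix();p=np.array(s["tool_pos"])
    a=M@U;m=p+M@MO
    x=np.array([0,0,1])-N*N[2];x/=np.linalg.norm(x);y=np.cross(N,x)
    print("t",round(s["time_s"],2),"tcp",p.round(4),"axis",a.round(3),"tilt",np.degrees(np.arccos(a[2])).round(1),"err to label normal deg",np.degrees(np.arccos(min(1,a@N))).round(1),"in x,y",(np.degrees(a@x)).round(1),(np.degrees(a@y)).round(1))
    f=m-.08*a
    print(" mouth",m.round(4),"focus-L along x,y,n mm",(np.array([(f-L)@x,(f-L)@y,(f-L)@N])*1000).round(1)," tool shift to fix mm",((M.T@(L-f))*1000).round(1),"q",np.round(s["joints"],2),"F",np.round(s["ft_force"],1),"open",round(s["opening"],4))
    print(" up in tool",(M.T@[0,0,1]).round(3),"fwd(-12.8)",(M.T@[.975,-.222,0]).round(3),"left",(M.T@[.222,.975,0]).round(3))
if __name__=="__main__": rep()
E
python3 sc.py; python3 - <<'E'
from sc import *
print("U",U.round(3),"MO",MO.round(4))
a=np.load("w10.npz");s=dict(tool_rot=a["rot"],tool_pos=a["pos"]);d=a["d"];P=cloud("wrist",d,s)
Q=P[285:314,285:355].reshape(-1,3);
for k in range(4):
    c=Q.mean(0);V=np.linalg.svd(Q-c,full_matrices=False)[2];nn=V[2]*np.sign(V[2,2]);Q=Q[abs((Q-c)@nn)<.003]
print(len(Q),nn.round(3),c.round(4))
plan([.551,-.056,.42])
E
```

```text
t 19.47 tcp [0.4884 0.3001 0.329 ] axis [0.016 0.03  0.999] tilt 2.0 err to label normal deg 30.6 in x,y 29.1 1.9
 mouth [0.4852 0.2963 0.2385] focus-L along x,y,n mm [-144.1  278.1  149.5]  tool shift to fix mm [  78.4 -275.5  196. ] q [ 0.47  0.21  0.47  1.81 -0.06  0.69] F [-0.4  0.5 -2.2] open 0.0351
 up in tool [-0.998 -0.033  0.06 ] fwd(-12.8) [0.06  0.    0.998] left [-0.033  0.999  0.002]
U [-0.998 -0.     0.068] MO [ 0.0903 -0.0014 -0.0077]
1313 [0.028 0.037 0.999] [0.4856 0.3031 0.3782]
t 19.47 tcp [0.4884 0.3001 0.329 ] X [ 0.051 -0.046 -0.998] Y [ 0.222  0.974 -0.033] az Y 77.1 open 0.0351 F [-0.4  0.5 -2.2] q [ 0.47  0.21  0.47  1.81 -0.06  0.69]
shift tool mm (before spin) [ -71.4 -336.1  144.8]
```

```bash
python3 -m jog '[[[1,-6,-18,8,0],[1,-6,-26,12,0],[1,-6,-30,12,0],[1,-6,-32,12,0],[1,-6,-32,12,0],[1,-6,-32,12,0],[1,-6,-32,12,0],[1,-6,-32,12,0],[1,-6,-32,12,0],[1,-6,-30,14,0],[1,-6,-24,14,0],[1,-6,-16,14,0]]]'; python3 sc.py
```

```text
time_s: 20.47
tool_pos: [0.5495, -0.0596, 0.4205]
tool_rot: [0.721, 0.068, 0.683, -0.097]
ft_force: [-0.0, 0.9, -2.4]
opening: 0.0356
t 20.47 tcp [ 0.5495 -0.0596  0.4205] axis [0.017 0.032 0.999] tilt 2.1 err to label normal deg 30.6 in x,y 29.1 2.0
 mouth [ 0.5462 -0.0635  0.33  ] focus-L along x,y,n mm [ 21.6 -59.6 159.4]  tool shift to fix mm [149.9  65.5  51.6] q [-0.21  0.22  0.68  1.98 -0.04  0.02] F [-0.   0.9 -2.4] open 0.0356
 up in tool [-0.998 -0.035  0.059] fwd(-12.8) [0.059 0.011 0.998] left [-0.035  0.999 -0.009]
```

```bash
python3 -m jog '[[[1,0,0,15,0],[1,0,0,25,0],[1,0,0,30,0],[1,0,0,30,0],[1,0,0,30,0],[1,0,0,30,0]]]'; python3 sc.py
```

```text
time_s: 20.97
tool_pos: [0.6216, -0.0803, 0.4171]
tool_rot: [0.689, 0.073, 0.715, -0.09]
ft_force: [2.8, -1.4, -14.7]
opening: 0.0351
t 20.97 tcp [ 0.6216 -0.0803  0.4171] axis [0.106 0.004 0.994] tilt 6.1 err to label normal deg 35.9 in x,y 33.6 1.5
 mouth [ 0.6103 -0.0817  0.3272] focus-L along x,y,n mm [ 71.6 -62.6 127.8]  tool shift to fix mm [144.5  66.8   6.3] q [-0.22  0.74  1.42  2.29 -0.03  0.01] F [  2.8  -1.4 -14.7] open 0.0351
 up in tool [-0.999 -0.028 -0.034] fwd(-12.8) [-0.034  0.007  0.999] left [-0.028  1.    -0.008]
```

```bash
python3 -m jog '[[[1,0,0,25,0],[1,0,0,25,0],[1,0,0,25,0],[1,0,0,25,0]]]'; python3 sc.py
```

```text
time_s: 21.3
tool_pos: [0.6157, -0.0879, 0.422]
tool_rot: [0.689, 0.075, 0.715, -0.088]
ft_force: [0.3, 0.4, -2.1]
opening: 0.0355
t 21.3 tcp [ 0.6157 -0.0879  0.422 ] axis [ 0.106 -0.002  0.994] tilt 6.1 err to label normal deg 36.0 in x,y 33.6 1.2
 mouth [ 0.6044 -0.0887  0.3321] focus-L along x,y,n mm [ 70.3 -70.3 134.2]  tool shift to fix mm [149.5  73.7  10.8] q [-0.24  0.73  1.42  2.29 -0.02 -0.01] F [ 0.3  0.4 -2.1] open 0.0355
 up in tool [-0.999 -0.022 -0.035] fwd(-12.8) [-0.035  0.007  0.999] left [-0.022  1.    -0.008]
```

```bash
python3 -m jog '[[[1,10,0,-10,0],[1,20,0,0,0],[1,25,0,0,0],[1,25,0,0,0],[1,25,0,10,0],[1,15,0,20,0],[1,0,0,30,0],[1,0,0,30,0],[1,0,0,30,0],[1,0,0,30,0]]]'; python3 sc.py
```

```text
time_s: 22.13
tool_pos: [0.7233, -0.117, 0.2953]
tool_rot: [0.695, 0.075, 0.71, -0.088]
ft_force: [32.9, -5.0, 58.7]
opening: 0.0355
t 22.13 tcp [ 0.7233 -0.117   0.2953] axis [0.089 0.001 0.996] tilt 5.1 err to label normal deg 35.0 in x,y 32.9 1.2
 mouth [ 0.7135 -0.1181  0.2052] focus-L along x,y,n mm [105.6 -74.9 -32.9]  tool shift to fix mm [  24.7   74.5 -108.2] q [-0.24  0.92  1.42  2.09 -0.02 -0.01] F [32.9 -5.  58.7] open 0.0355
 up in tool [-1.    -0.022 -0.018] fwd(-12.8) [-0.019  0.007  1.   ] left [-0.021  1.    -0.007]
```

```bash
python3 -m jog '[[[1,0,0,12,0],[1,0,0,12,0],[1,0,0,12,0],[1,0,0,12,0],[1,0,0,12,0],[1,0,0,12,0]]]'; python3 sc.py
```

```text
time_s: 22.63
tool_pos: [0.7571, -0.1279, 0.2725]
tool_rot: [0.712, 0.073, 0.693, -0.089]
ft_force: [0.4, -0.6, -2.8]
opening: 0.035
t 22.63 tcp [ 0.7571 -0.1279  0.2725] axis [0.043 0.01  0.999] tilt 2.6 err to label normal deg 32.3 in x,y 30.6 1.1
 mouth [ 0.7514 -0.1299  0.182 ] focus-L along x,y,n mm [131.5 -78.  -74.9]  tool shift to fix mm [  -4.9   76.7 -151.9] q [-0.25  0.95  1.42  2.02 -0.02 -0.02] F [ 0.4 -0.6 -2.8] open 0.035
 up in tool [-0.999 -0.02   0.029] fwd(-12.8) [0.028 0.006 1.   ] left [-0.02   1.    -0.006]
```

```bash
python3 -m jog '[[[1,-3,1,14,0],[1,-4,1,18,0],[1,-4,1,20,0],[1,-4,1,20,0],[1,-4,1,20,0],[1,-4,1,20,0],[1,-4,1,20,0],[1,-4,1,16,0]]]'; python3 sc.py
```

```text
time_s: 23.3
tool_pos: [0.8133, -0.139, 0.2553]
tool_rot: [0.747, 0.07, 0.655, -0.092]
ft_force: [0.1, 0.3, -2.5]
opening: 0.0352
t 23.3 tcp [ 0.8133 -0.139   0.2553] axis [-0.059  0.03   0.998] tilt 3.8 err to label normal deg 26.4 in x,y 25.4 0.9
 mouth [ 0.8169 -0.1427  0.1649] focus-L along x,y,n mm [ 187.9  -75.9 -127.2]  tool shift to fix mm [ -47.2   73.7 -222.7] q [-0.25  0.97  1.42  1.88 -0.01 -0.02] F [ 0.1  0.3 -2.5] open 0.0352
 up in tool [-0.991 -0.016  0.132] fwd(-12.8) [0.132 0.006 0.991] left [-0.016  1.    -0.004]
```

```bash
python3 -m jog '[[[1,-7,0,24,0],[1,-9,0,30,0],[1,-10,0,34,0],[1,-10,0,36,0],[1,-10,0,36,0],[1,-10,0,36,0],[1,-10,0,36,0],[1,-10,0,36,0],[1,-8,0,26,0],[1,-5,0,16,0]]]'; python3 sc.py
```

```text
time_s: 24.13
tool_pos: [0.8999, -0.1693, 0.3015]
tool_rot: [0.822, 0.06, 0.558, -0.097]
ft_force: [0.3, 0.0, -2.2]
opening: 0.0355
t 24.13 tcp [ 0.8999 -0.1693  0.3015] axis [-0.296  0.078  0.952] tilt 17.8 err to label normal deg 12.2 in x,y 12.1 0.6
 mouth [ 0.9251 -0.1774  0.2148] focus-L along x,y,n mm [ 329.5  -85.6 -147.1]  tool shift to fix mm [ -99.2   83.4 -347.5] q [-0.26  0.95  1.42  1.66  0.   -0.03] F [ 0.3  0.  -2.2] open 0.0355
 up in tool [-0.929 -0.009  0.371] fwd(-12.8) [0.371 0.005 0.929] left [-0.011  1.    -0.001]
```

```bash
python3 -m jog '[[[1,0,0,24,0],[1,0,0,32,0],[1,0,0,36,0],[1,0,0,36,0],[1,0,0,30,0],[1,0,0,20,0],[1,0,0,10,0]]]'; python3 sc.py
```

```text
time_s: 24.72
tool_pos: [0.9611, -0.1877, 0.3138]
tool_rot: [0.86, 0.054, 0.498, -0.1]
ft_force: [-0.1, -0.5, -2.3]
opening: 0.0354
t 24.72 tcp [ 0.9611 -0.1877  0.3138] axis [-0.425  0.105  0.899] tilt 26.0 err to label normal deg 4.1 in x,y 4.0 0.5
 mouth [ 0.998  -0.1983  0.2318] focus-L along x,y,n mm [ 414.8  -89.7 -171.9]  tool shift to fix mm [-171.8   87.5 -415.3] q [-0.27  0.97  1.42  1.5   0.01 -0.04] F [-0.1 -0.5 -2.3] open 0.0354
 up in tool [-0.867 -0.007  0.498] fwd(-12.8) [0.498 0.004 0.867] left [-0.008  1.     0.001]
```

```bash
python3 -m jog '[[[1,0,0,24,0],[1,0,0,30,0],[1,0,0,28,0],[1,0,0,14,0]]]'; python3 sc.py
```

```text
time_s: 25.05
tool_pos: [0.9875, -0.1958, 0.3322]
tool_rot: [0.878, 0.05, 0.465, -0.102]
ft_force: [-0.2, 0.7, -2.6]
opening: 0.0356
t 25.05 tcp [ 0.9875 -0.1958  0.3322] axis [-0.491  0.119  0.863] tilt 30.4 err to label normal deg 0.6 in x,y -0.4 0.5
 mouth [ 1.0305 -0.2077  0.2533] focus-L along x,y,n mm [ 460.9  -91.7 -170.3]  tool shift to fix mm [-205.    89.6 -447. ] q [-0.27  0.97  1.42  1.43  0.02 -0.04] F [-0.2  0.7 -2.6] open 0.0356
 up in tool [-0.826 -0.007  0.563] fwd(-12.8) [0.563 0.003 0.826] left [-0.007  1.     0.001]
```

```bash
python3 -m jog '[[[1,-15,4,-10,0],[1,-28,8,-20,0],[1,-28,8,-28,0],[1,-28,8,-28,0],[1,-28,8,-28,0],[1,-28,8,-28,0],[1,-20,8,-32,0],[1,-20,8,-34,0],[1,-10,8,-34,0],[1,0,8,-34,0],[1,0,8,-34,0],[1,0,4,-24,0]]]'; python3 sc.py; python3 look.py w11
```

```text
time_s: 26.05
tool_pos: [0.6386, -0.0276, 0.3085]
tool_rot: [0.877, 0.05, 0.466, -0.101]
ft_force: [0.1, 0.3, -3.4]
opening: 0.0356
t 26.05 tcp [ 0.6386 -0.0276  0.3085] axis [-0.488  0.117  0.865] tilt 30.2 err to label normal deg 0.4 in x,y -0.1 0.4
 mouth [ 0.6814 -0.0392  0.2294] focus-L along x,y,n mm [121.7  -4.   -2.1]  tool shift to fix mm [ -10.7    4.  -121.2] q [-0.11 -0.27 -0.18  1.06 -0.07  0.09] F [ 0.1  0.3 -3.4] open 0.0356
 up in tool [-0.828 -0.006  0.56 ] fwd(-12.8) [0.56  0.002 0.828] left [-0.006  1.     0.002]
t 26.05 tcp [ 0.6386 -0.0276  0.3085] X [ 0.545 -0.13  -0.828] Y [ 0.224  0.975 -0.006] az Y 77.1 open 0.0356 F [ 0.1  0.3 -3.4] q [-0.11 -0.27 -0.18  1.06 -0.07  0.09]
```

View pics/w11.png

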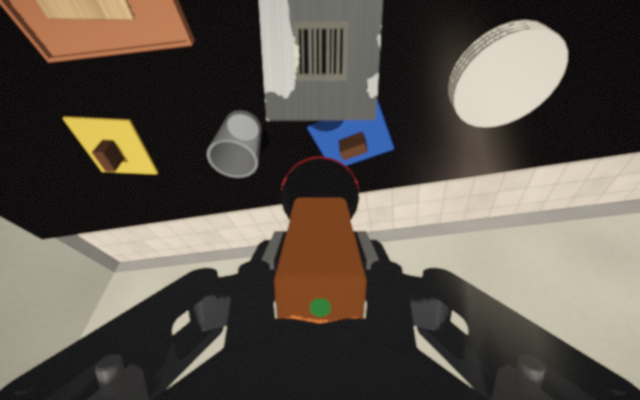

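The wrist view shows the bare label square on at (322,52), with the scanner (mouth rim at (319,180)) still up-slope of it. I'll measure the label and the face normal from this picture.

```bash
python3 - <<'E'
from sc import *
a=np.load("w11.npz");s=dict(tool_rot=a["rot"],tool_pos=a["pos"]);d=a["d"];P=cloud("wrist",d,s)
for x in finder.trace("wrist","label")[:2]:
    m=x["mask"]; print(round(x["p"],2),np.round(x["extent"]));Q=P[m&(d>0)]
    rr=cv2.minAreaRect(np.argwhere(m)[:,::-1].astype(np.float32));print(rr)
F=P[30:110,275:375].reshape(-1,3);F=F[(F[:,2]>.06)&(F[:,2]<.15)]
for k in range(5):
    c=F.mean(0);V=np.linalg.svd(F-c,full_matrices=False)[2];n=V[2]*np.sign(V[2,2]);F=F[abs((F-c)@n)<.004]
print("face n",n.round(3),len(F), "err vs N",np.degrees(np.arccos(n@N)).round(2))
xx=np.array([0,0,1])-n*n[2];xx/=np.linalg.norm(xx);y=np.cross(n,xx)
m=finder.trace("wrist","label")[0]["mask"]&(d>0);Q=P[m];Q=Q[abs((Q-c)@n)<.006]
rr=rect(np.c_[(Q-c)@xx,(Q-c)@y]);print(rr);print("label",(c+rr[0][0]/1e3*xx+rr[0][1]/1e3*y).round(4), "mean",Q.mean(0).round(4))
# mouth rim: in-hand scanner top
T=P[285:314,285:355].reshape(-1,3)
for k in range(4):
    c=T.mean(0);V=np.linalg.svd(T-c,full_matrices=False)[2];n2=V[2]*np.sign(V[2,2]);T=T[abs((T-c)@n2)<.003]
print("top normal",n2.round(3),"top c",c.round(4)); M=Rq(s["tool_rot"]).as_matrix();print("model top",(np.array(s["tool_pos"])+M@MO+.14*M@U).round(4),"axis",(M@U).round(3))
E
```

```text
0.84 [293.  21. 345.  87.]
((320.0, 51.5), (59.0, 54.0), 90.0)
face n [-0.48   0.109  0.871] 7969 err vs N 0.54
((-15.659330368041992, -5.04899787902832), (51.79058074951172, 53.04021453857422), 0.10531948506832123)
label [ 0.6168 -0.0235  0.101 ] mean [ 0.6163 -0.023   0.1011]
top normal [-0.455  0.109  0.884] top c [ 0.6113 -0.0205  0.3479]
model top [ 0.613  -0.0228  0.3505] axis [-0.488  0.117  0.865]
```

```bash
python3 - <<'E'
from sc import *
for t in ["w10","w11"]:
    a=np.load(t+".npz");s=dict(tool_rot=a["rot"],tool_pos=a["pos"]);d=a["d"];P=cloud("wrist",d,s);M=Rq(s["tool_rot"]).as_matrix();p=np.array(s["tool_pos"])
    for sl in [(slice(285,314),slice(285,355)),(slice(205,270),slice(300,340))]:
        T=(P[sl].reshape(-1,3)-p)@M
        for k in range(5):
            c=T.mean(0);V=np.linalg.svd(T-c,full_matrices=False)[2];n=V[2];T=T[abs((T-c)@n)<.003]
        n=n*np.sign(n[np.argmax(abs(n))]);print(t,len(T),"n tool",n.round(4),"ang",np.degrees(np.arctan2(n[2],n[0])).round(2),"c",c.round(4))
    hsv=cv2.cvtColor(a["im"],cv2.COLOR_RGB2HSV)
    red=((hsv[...,0]<8)|(hsv[...,0]>172))&(hsv[...,1]>120)&(hsv[...,2]>50);red[200:]=0;red[:,:270]=0;red[:150]=0;red[:,370:]=0
    Q=(P[red&(d>0)&(d<.4)]-p)@M;print(" rim tool",len(Q),Q.mean(0).round(4),Q.min(0).round(4),Q.max(0).round(4))
    v,u=np.nonzero(red);print(u.min(),u.max(),v.min())
print("U",U.round(3))
E
```

```text
w10 1313 n tool [ 0.9967 -0.0099 -0.08  ] ang -4.59 c [-0.0485  0.0005 -0.0014]
w10 2594 n tool [0.0695 0.0174 0.9974] ang 86.01 c [-0.0132  0.0004 -0.0136]
 rim tool 251 [ 0.0776 -0.0026 -0.0317] [ 0.0712 -0.0312 -0.0392] [ 0.087   0.0296 -0.0155]
281 357 160
w11 1392 n tool [ 9.942e-01  9.000e-04 -1.074e-01] ang -6.17 c [-0.0484  0.0005 -0.0013]
w11 2595 n tool [0.0827 0.0018 0.9966] ang 85.26 c [-0.0141  0.0004 -0.0139]
 rim tool 229 [ 0.0789 -0.0036 -0.0326] [ 0.0707 -0.0315 -0.0416] [ 0.0861  0.0311 -0.0154]
280 358 155
U [-0.998 -0.     0.068]
```

```bash
cat >> sc.py <<'E'
E
sed -i '/^N=np/i U=np.array([-.9966,0,.0828]);MO=np.array([.0901,0,-.0094])' sc.py; sed -i 's/L=np.array(\[.6175,-.0213,.1012\])/L=np.array([.617,-.0230,.101])/' sc.py; python3 sc.py
```

```text
t 26.2 tcp [ 0.6389 -0.0281  0.3064] axis [-0.473  0.115  0.874] tilt 29.1 err to label normal deg 0.9 in x,y 0.9 0.5
 mouth [ 0.6801 -0.0381  0.2264] focus-L along x,y,n mm [117.6  -1.5  -3.9]  tool shift to fix mm [ -11.8    1.5 -117.1] q [-0.12 -0.26 -0.18  1.06 -0.07  0.09] F [-0.1  0.3 -3.1] open 0.0353
 up in tool [-0.83  -0.007  0.557] fwd(-12.8) [0.557 0.002 0.83 ] left [-0.007  1.     0.002]
```

```bash
python3 -m jog '[[[1,-2,0,-8,0],[1,-2,0,-16,0],[1,-2,0.5,-22,0],[1,-2,0.5,-24,0],[1,-2,0.5,-20,0],[1,-1,0,-15,0],[1,-1,0,-8,0],[1,0,0,-4,0],[1,0,0,0,0],[1,0,0,0,0]]]'; python3 sc.py
```

```text
time_s: 27.03
tool_pos: [0.542, -0.0051, 0.2559]
tool_rot: [0.878, 0.05, 0.464, -0.102]
ft_force: [0.3, 0.0, -2.4]
opening: 0.0356
t 27.03 tcp [ 0.542  -0.0051  0.2559] axis [-0.479  0.116  0.87 ] tilt 29.6 err to label normal deg 0.5 in x,y 0.5 0.5
 mouth [ 0.5838 -0.0153  0.1762] focus-L along x,y,n mm [ 7.5 -0.4  2.1]  tool shift to fix mm [ 1.6  0.4 -7.6] q [-0.08 -0.54 -0.48  1.04 -0.09  0.12] F [ 0.3  0.  -2.4] open 0.0356
 up in tool [-0.826 -0.006  0.564] fwd(-12.8) [0.564 0.004 0.826] left [-0.007  1.     0.001]
```

```bash
python3 -m jog '[[[1,1,0,-4,0],[1,0.5,0,-3,0],[1,0,0,0,0],[1,0,0,0,0],[1,0,0,0,0]]]'; python3 sc.py; python3 look.py w12; python3 -c "
from h import *
im,d=eyes.capture('scene');cv2.imwrite('pics/s12.png',cv2.resize(im[80:280,200:450],None,fx=2.8,fy=2.8,interpolation=cv2.INTER_CUBIC)[:,:,::-1])"
```

```text
time_s: 27.45
tool_pos: [0.5361, -0.0037, 0.2488]
tool_rot: [0.878, 0.05, 0.466, -0.102]
ft_force: [-0.5, -0.5, -2.5]
opening: 0.0352
t 27.45 tcp [ 0.5361 -0.0037  0.2488] axis [-0.477  0.116  0.871] tilt 29.4 err to label normal deg 0.6 in x,y 0.6 0.5
 mouth [ 0.5777 -0.0139  0.169 ] focus-L along x,y,n mm [-1.8 -0.4 -0.9]  tool shift to fix mm [-0.8  0.4  1.9] q [-0.08 -0.56 -0.5   1.04 -0.09  0.12] F [-0.5 -0.5 -2.5] open 0.0352
 up in tool [-0.828 -0.007  0.561] fwd(-12.8) [0.561 0.003 0.828] left [-0.007  1.     0.001]
t 27.45 tcp [ 0.5361 -0.0037  0.2488] X [ 0.545 -0.132 -0.828] Y [ 0.225  0.974 -0.007] az Y 77.0 open 0.0352 F [-0.5 -0.5 -2.5] q [-0.08 -0.56 -0.5   1.04 -0.09  0.12]
```

View pics/w12.png

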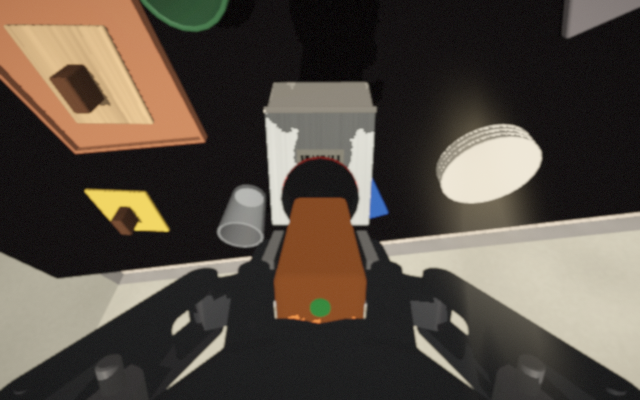

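View pics/s12.png

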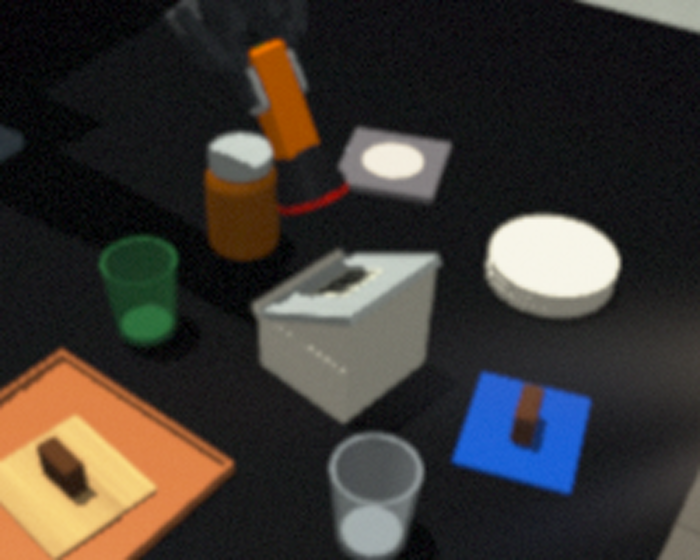

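In the scene crop the scanner hangs over the sloping face and points at the label at (345,285), and the lid lies in the tray at (70,490). I'll hold still and cross-check the axis with the scene camera.

```bash
python3 -m jog '[[[1,0,0,0,0],[1,0,0,0,0],[1,0,0,0,0],[1,0,0,0,0],[1,0,0,0,0],[1,0,0,0,0],[1,0,0,0,0],[1,0,0,0,0],[1,0,0,0,0],[1,0,0,0,0],[1,0,0,0,0],[1,0,0,0,0]]]'; python3 - <<'E'
from sc import *
rep()
s=r.state();M=Rq(s["tool_rot"]).as_matrix();p=np.array(s["tool_pos"]);m=p+M@MO;a=M@U
for n in ["scene","top"]:
    im,d=eyes.capture(n);P=cloud(n,d);hsv=cv2.cvtColor(im,cv2.COLOR_RGB2HSV)
    k=(np.linalg.norm(P-(m+.1*a),axis=-1)<.08)&(hsv[...,0]<20)&(hsv[...,1]>150)&(d>0);Q=P[k];
    h=(Q-m)@a;off=(Q-m)-h[:,None]*a
    for lo in (.05,.08,.11):
        b=(h>lo)&(h<lo+.03);print(n,lo,b.sum(),off[b].mean(0).round(4) if b.any() else "")
    print(" hmax",np.percentile(h,98))
    red=(np.linalg.norm(P-m,axis=-1)<.05)&((hsv[...,0]<8)|(hsv[...,0]>172))&(hsv[...,1]>130)&(d>0);R_=P[red];print(" red",len(R_),((R_-m)@a).mean() if len(R_) else "")
    b=(P-m)
    cv2.imwrite(f"pics/{n}13.png",im[:,:,::-1])
E
```

```text
time_s: 28.55
tool_pos: [0.536, -0.0037, 0.2488]
tool_rot: [0.878, 0.05, 0.466, -0.102]
ft_force: [0.3, -0.3, -2.9]
opening: 0.0352
t 28.55 tcp [ 0.536  -0.0037  0.2488] axis [-0.477  0.116  0.871] tilt 29.4 err to label normal deg 0.6 in x,y 0.6 0.5
 mouth [ 0.5775 -0.0139  0.169 ] focus-L along x,y,n mm [-2.  -0.4 -0.9]  tool shift to fix mm [-0.7  0.4  2. ] q [-0.08 -0.56 -0.5   1.04 -0.09  0.12] F [ 0.3 -0.3 -2.9] open 0.0352
 up in tool [-0.828 -0.007  0.561] fwd(-12.8) [0.561 0.003 0.828] left [-0.007  1.     0.001]
scene 0.05 208 [ 0.0081 -0.0104  0.0058]
scene 0.08 180 [ 0.0101 -0.0079  0.0066]
scene 0.11 177 [ 0.0105 -0.0062  0.0065]
 hmax 0.13852751204985103
 red 120 0.005364542317720092
top 0.05 88 [ 0.0117 -0.0036  0.0069]
top 0.08 83 [ 0.0122 -0.0033  0.0071]
top 0.11 172 [ 0.0089 -0.0015  0.0051]
 hmax 0.14169969874870605
 red 36 0.008442500271147324
```

```bash
python3 -m jog '[[[1,0,0,0,0],[1,0,0,0,0],[1,0,0,0,0],[1,0,0,0,0],[1,0,0,0,0],[1,0,0,0,0],[1,0,0,0,0],[1,0,0,0,0],[1,0,0,0,0],[1,0,0,0,0],[1,0,0,0,0],[1,0,0,0,0]]]'; python3 -m jog '[[[1,0,0,0,0],[1,0,0,0,0],[1,0,0,0,0],[1,0,0,0,0],[1,0,0,0,0],[1,0,0,0,0],[1,0,0,0,0],[1,0,0,0,0]]]'
```

```text
time_s: 29.65
tool_pos: [0.536, -0.0037, 0.2489]
tool_rot: [0.878, 0.05, 0.466, -0.102]
ft_force: [0.2, 0.7, -2.5]
opening: 0.0357
time_s: 30.32
tool_pos: [0.536, -0.0037, 0.2488]
tool_rot: [0.878, 0.05, 0.466, -0.102]
ft_force: [-0.1, 0.8, -2.2]
opening: 0.0352
```

```bash
python3 -m jog '[[[1,-12,-2,0,0],[1,-14,-4,-10,0],[1,-16,-6,-18,0],[1,-16,-8,-22,0],[1,-16,-8,-22,0],[1,-16,-8,-22,0],[1,-12,-6,-18,0],[1,-7,-4,-10,0],[1,-3,-1,-5,0]]]'; python3 sc.py
```

```text
time_s: 31.07
tool_pos: [0.377, -0.0092, 0.2777]
tool_rot: [0.874, 0.05, 0.473, -0.104]
ft_force: [0.0, 0.6, -2.0]
opening: 0.0352
t 31.07 tcp [ 0.377  -0.0092  0.2777] axis [-0.462  0.118  0.879] tilt 28.5 err to label normal deg 1.7 in x,y 1.6 0.8
 mouth [ 0.4172 -0.0196  0.1972] focus-L along x,y,n mm [-123.5  -41.7  101.2]  tool shift to fix mm [107.3  43.5 117.6] q [-0.16 -0.99 -0.63  1.35 -0.05  0.05] F [ 0.   0.6 -2. ] open 0.0352
 up in tool [-0.837 -0.011  0.548] fwd(-12.8) [0.548 0.007 0.837] left [-0.013  1.     0.   ]
```

```bash
python3 -m jog '[[[1,-8,0,-13,0],[1,-9,0,-16,0],[1,-9,0,-18,0],[1,-8,0,-18,0],[1,-8,0,-18,0],[1,-6,0,-18,0]]]'; python3 sc.py
```

```text
time_s: 31.57
tool_pos: [0.3203, 0.0381, 0.2913]
tool_rot: [0.857, 0.046, 0.499, -0.114]
ft_force: [1.0, 0.3, -3.0]
opening: 0.0355
t 31.57 tcp [0.3203 0.0381 0.2913] axis [-0.403  0.133  0.905] tilt 25.1 err to label normal deg 5.5 in x,y 5.0 2.4
 mouth [0.3552 0.0265 0.2084] focus-L along x,y,n mm [-183.8  -12.6  146.6]  tool shift to fix mm [145.2  19.3 184.4] q [ 0.11 -0.99 -0.57  1.51 -0.2   0.29] F [ 1.   0.3 -3. ] open 0.0355
 up in tool [-0.867 -0.035  0.497] fwd(-12.8) [0.496 0.021 0.868] left [-0.04   0.999 -0.001]
```

```bash
python3 -m jog '[[[1,3,-12,-12,0],[1,3,-18,-15,0],[1,3,-18,-15,0],[1,3,-18,-16,0],[1,3,-14,-18,0],[1,3,-8,-18,0]]]'; python3 sc.py
```

```text
time_s: 32.07
tool_pos: [0.2967, 0.0034, 0.2713]
tool_rot: [0.831, 0.039, 0.538, -0.135]
ft_force: [-0.9, 0.4, -3.4]
opening: 0.0355
t 32.07 tcp [0.2967 0.0034 0.2713] axis [-0.311  0.164  0.936] tilt 20.5 err to label normal deg 11.4 in x,y 10.0 5.2
 mouth [ 0.3231 -0.0109  0.1858] focus-L along x,y,n mm [-222.1  -60.2  139.8]  tool shift to fix mm [112.4  73.5 233.4] q [-0.04 -0.99 -0.58  1.58 -0.17  0.18] F [-0.9  0.4 -3.4] open 0.0355
 up in tool [-0.905 -0.079  0.418] fwd(-12.8) [0.416 0.047 0.908] left [-0.092  0.996 -0.009]
```

```bash
python3 -m jog '[[[1,5,-14,8,0],[1,4,-20,6,0],[1,3,-22,4,0],[1,3,-18,2,0],[1,0,-8,0,0]]]'; python3 sc.py
```

```text
time_s: 32.48
tool_pos: [0.3037, -0.0827, 0.2743]
tool_rot: [0.829, 0.039, 0.541, -0.135]
ft_force: [-0.1, 0.3, -2.7]
opening: 0.0355
t 32.48 tcp [ 0.3037 -0.0827  0.2743] axis [-0.302  0.164  0.939] tilt 20.1 err to label normal deg 11.9 in x,y 10.5 5.3
 mouth [ 0.3294 -0.0971  0.1886] focus-L along x,y,n mm [-199.7 -143.   129.8]  tool shift to fix mm [ 94.8 155.1 210. ] q [-0.5  -0.99 -0.57  1.56  0.02 -0.24] F [-0.1  0.3 -2.7] open 0.0355
 up in tool [-0.908 -0.081  0.411] fwd(-12.8) [0.408 0.047 0.912] left [-0.094  0.996 -0.01 ]
```

```bash
python3 -m jog '[[[1,0,3,-13,0],[1,0,4.5,-19,0],[1,0,4.5,-19,0],[1,0,4.5,-19,0],[1,0,4.5,-19,0],[1,0,4.5,-19,0]]]'; python3 sc.py
```

```text
time_s: 32.98
tool_pos: [0.2745, -0.03, 0.2596]
tool_rot: [0.807, 0.041, 0.573, -0.136]
ft_force: [0.7, -0.2, -2.7]
opening: 0.0355
t 32.98 tcp [ 0.2745 -0.03    0.2596] axis [-0.231  0.154  0.961] tilt 16.1 err to label normal deg 16.0 in x,y 14.7 5.7
 mouth [ 0.2936 -0.0435  0.1721] focus-L along x,y,n mm [-254.2  -99.1  140.2]  tool shift to fix mm [ 82.6 112.5 273.2] q [-0.24 -0.99 -0.57  1.64 -0.09 -0.01] F [ 0.7 -0.2 -2.7] open 0.0355
 up in tool [-0.936 -0.09   0.341] fwd(-12.8) [0.338 0.047 0.94 ] left [-0.101  0.995 -0.014]
```

```bash
python3 -m jog '[[[1,2,-16,0,0],[1,2,-22,0,0],[1,2,-20,0,0],[1,1,-10,-6,0],[1,1,1,-14,0],[1,1,2,-19,0],[1,1,2,-19,0],[1,1,2,-19,0],[1,1,2,-19,0]]]'; python3 sc.py
```

```text
time_s: 33.73
tool_pos: [0.2384, -0.0812, 0.2564]
tool_rot: [0.783, 0.048, 0.606, -0.131]
ft_force: [-0.2, 0.3, -3.2]
opening: 0.0354
t 33.73 tcp [ 0.2384 -0.0812  0.2564] axis [-0.154  0.127  0.98 ] tilt 11.5 err to label normal deg 20.3 in x,y 19.2 5.2
 mouth [ 0.2505 -0.0922  0.1673] focus-L along x,y,n mm [-290.1 -155.3  153.6]  tool shift to fix mm [ 59.1 168.5 316.2] q [-0.62 -0.99 -0.56  1.72  0.01 -0.36] F [-0.2  0.3 -3.2] open 0.0354
 up in tool [-0.961 -0.083  0.262] fwd(-12.8) [0.259 0.043 0.965] left [-0.092  0.996 -0.02 ]
```

```bash
python3 -m jog '[[[1,2,-4,-14,0],[1,3,-4,-19,0],[1,3,-3,-19,0],[1,3,-1,-19,0],[1,3,0,-19,0],[1,3,0,-19,0]]]'; python3 sc.py
```

```text
time_s: 34.23
tool_pos: [0.2003, -0.0913, 0.2486]
tool_rot: [0.759, 0.059, 0.636, -0.123]
ft_force: [0.2, -0.5, -2.8]
opening: 0.0353
t 34.23 tcp [ 0.2003 -0.0913  0.2486] axis [-0.08   0.092  0.993] tilt 7.0 err to label normal deg 24.7 in x,y 23.6 4.1
 mouth [ 0.2057 -0.0991  0.1585] focus-L along x,y,n mm [-337.1 -170.4  169.4]  tool shift to fix mm [ 33.7 184.7 368.9] q [-0.79 -0.99 -0.56  1.81  0.03 -0.53] F [ 0.2 -0.5 -2.8] open 0.0353
 up in tool [-0.981 -0.068  0.183] fwd(-12.8) [0.181 0.041 0.983] left [-0.074  0.997 -0.028]
```

```bash
python3 -m jog '[[[1,5,1,-14,0],[1,6,1,-18,0],[1,6,1,-18,0],[1,6,1,-18,0],[1,6,1,-18,0],[1,6,1,-18,0]]]'; python3 sc.py
```

```text
time_s: 34.73
tool_pos: [0.17, -0.0919, 0.2294]
tool_rot: [0.735, 0.071, 0.665, -0.112]
ft_force: [0.1, -0.1, -1.8]
opening: 0.0355
t 34.73 tcp [ 0.17   -0.0919  0.2294] axis [-0.01   0.049  0.999] tilt 2.8 err to label normal deg 28.9 in x,y 27.6 2.6
 mouth [ 0.1691 -0.0959  0.1389] focus-L along x,y,n mm [-384.1 -173.2  173.4]  tool shift to fix mm [ -7.  188.2 414.9] q [-0.89 -0.99 -0.59  1.86  0.03 -0.63] F [ 0.1 -0.1 -1.8] open 0.0355
 up in tool [-0.993 -0.045  0.105] fwd(-12.8) [0.103 0.039 0.994] left [-0.049  0.998 -0.034]
```

```bash
python3 -m jog '[[[1,-3,-14,-6,0],[1,-2,-20,-12,0],[1,0,-20,-14,0],[1,0,-14,-12,0],[1,0,-2,-6,0],[1,0,6,-7,0],[1,0,8,-9,0],[1,0,8,-9,0],[1,0,6,-6,0]]]'; python3 sc.py
```

```text
time_s: 35.48
tool_pos: [0.0959, -0.1368, 0.2436]
tool_rot: [0.729, 0.081, 0.672, -0.101]
ft_force: [0.5, -0.5, -1.8]
opening: 0.0353
t 35.48 tcp [ 0.0959 -0.1368  0.2436] axis [0.003 0.018 1.   ] tilt 1.0 err to label normal deg 30.0 in x,y 28.6 1.1
 mouth [ 0.0938 -0.138   0.153 ] focus-L along x,y,n mm [-434.  -228.7  218.4]  tool shift to fix mm [  7.8 245.9 477.3] q [-1.53 -0.99 -0.55  1.97  0.08 -1.27] F [ 0.5 -0.5 -1.8] open 0.0353
 up in tool [-0.996 -0.019  0.084] fwd(-12.8) [0.084 0.035 0.996] left [-0.021  0.999 -0.033]
```

```bash
python3 -m jog '[[[1,-4,12,20,0],[1,-4,20,28,0],[1,-4,24,32,0],[1,-4,26,32,0],[1,-3,26,32,0],[1,0,28,30,0],[1,0,34,16,0],[1,0,38,12,0],[1,0,38,10,0],[1,0,38,10,0],[1,0,38,10,0],[1,0,38,10,0]]]'; python3 -m jog '[[[1,0,38,10,0],[1,0,38,10,0],[1,0,36,10,0],[1,0,26,6,0.1],[1,0,12,4,0.12],[1,0,0,0,0.12],[1,0,0,0,0.12],[1,0,0,0,0.07],[1,0,0,0,0]]]'; python3 sc.py; python3 look.py w14
```

```text
time_s: 36.48
tool_pos: [0.3727, 0.1286, 0.2685]
tool_rot: [0.729, 0.079, 0.673, -0.1]
ft_force: [1.1, -1.6, -1.8]
opening: 0.0353
time_s: 37.23
tool_pos: [0.4501, 0.2604, 0.2685]
tool_rot: [0.682, 0.268, 0.623, -0.274]
ft_force: [0.0, -0.3, -2.4]
opening: 0.0352
t 37.23 tcp [0.4501 0.2604 0.2685] axis [-0.015 -0.02   1.   ] tilt 1.3 err to label normal deg 29.4 in x,y 28.1 -1.3
 mouth [0.4501 0.2635 0.178 ] focus-L along x,y,n mm [-196.3  244.6  109.9]  tool shift to fix mm [ 20.5 -86.2 320.3] q [ 0.44 -0.    0.12  1.64 -0.07  1.22] F [ 0.  -0.3 -2.4] open 0.0352
 up in tool [-0.997  0.025  0.08 ] fwd(-12.8) [0.081 0.533 0.842] left [-0.022  0.846 -0.533]
t 37.23 tcp [0.4501 0.2604 0.2685] X [ 0.074 -0.039 -0.997] Y [0.707 0.706 0.025] az Y 45.0 open 0.0352 F [ 0.  -0.3 -2.4] q [ 0.44 -0.    0.12  1.64 -0.07  1.22]
```

View pics/w14.png

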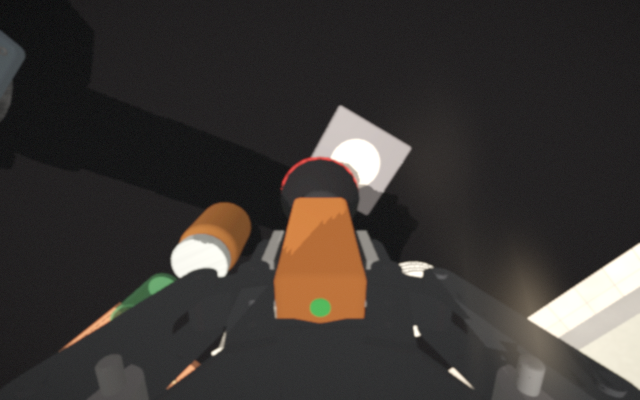

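```bash
python3 - <<'E'
from sc import *
def circ(Q):
    A=np.c_[2*Q,np.ones(len(Q))];x=np.linalg.lstsq(A,(Q**2).sum(1),rcond=None)[0];return x[:2],np.sqrt(x[2]+x[:2]@x[:2])
def disc(P,im,d,tag):
    hsv=cv2.cvtColor(im,cv2.COLOR_RGB2HSV)
    near=(np.linalg.norm(P[...,:2]-[0.498,0.291],axis=-1)<.1)&(d>0)&(P[...,2]<.03)
    w=(near&(hsv[...,2]>205)&(hsv[...,1]<50)).astype(np.uint8)
    Q=P[w>0][:,:2];print(tag,"disc n",len(Q),"mean",Q.mean(0).round(4),"rect",rect(Q), [np.round(v,4) for v in cv2.minEnclosingCircle((Q*1000).astype(np.float32))])
    g=near&(abs(P[...,2]-.012)<.007)&(hsv[...,2]>70)&(hsv[...,1]<90);print(" pad",rect(P[g][:,:2]))
a=np.load("w14.npz");s=dict(tool_rot=a["rot"],tool_pos=a["pos"]);disc(cloud("wrist",a["d"],s),a["im"],a["d"],"wrist")
im,d=eyes.capture("top");disc(cloud("top",d),im,d,"top");cv2.imwrite("pics/top14.png",im[:,:,::-1])
im,d=eyes.capture("scene");disc(cloud("scene",d),im,d,"scene")
E
```

```text
wrist disc n 2636 mean [0.4782 0.3089] rect ((483.9365539550781, 306.83819580078125), (97.04313659667969, 78.3926773071289), 14.726664543151855) [array([481.2812, 309.3058]), np.float64(57.8992)]
 pad ((496.9620056152344, 293.25787353515625), (120.34923553466797, 119.83870697021484), 15.952164649963379)
top disc n 251 mean [0.5066 0.3005] rect ((498.58673095703125, 302.6722106933594), (68.86418151855469, 52.443031311035156), 6.473297119140625) [array([498.7657, 294.0445]), np.float64(36.0303)]
 pad ((498.5554504394531, 294.3299255371094), (119.19090270996094, 116.06214141845703), 15.500840187072754)
scene disc n 137 mean [0.4974 0.3004] rect ((497.1609802246094, 301.80950927734375), (67.97958374023438, 52.85202407836914), 7.107655048370361) [array([499.8284, 294.0714]), np.float64(37.1822)]
 pad ((497.151611328125, 296.24676513671875), (119.23884582519531, 116.39701843261719), 15.921415328979492)
```

```bash
cat > tgt.py <<'E'
from sc import *
import sys
z=float(sys.argv[1]);s=r.state();M=Rq(s["tool_rot"]).as_matrix();m=np.array(s["tool_pos"])+M@MO
D=np.array([.497,.2932,z])-m
print("mouth",m.round(4),"axis",(M@U).round(3),"lateral first",(M.T@[D[0],D[1],0]*1000).round(1),"down",(M.T@[0,0,D[2]]*1000).round(1),"F",np.round(s["ft_force"],1),"open",round(s["opening"],4),"t",round(s["time_s"],2))
E
python3 tgt.py .030
```

```text
mouth [0.4505 0.2627 0.1783] axis [-0.016 -0.02   1.   ] lateral first [ 2.3 54.4 11.2] down [147.8  -3.7 -11.9] F [-0.1  0.5 -2.8] open 0.0352 t 37.38
```

```bash
python3 -m jog '[[[1,1,14,3,0],[1,1,20,4,0],[1,0,14,3,0],[1,4,6,1,0],[1,14,0,-1,0],[1,22,-1,-2,0],[1,24,-1,-2,0],[1,24,-1,-2,0],[1,22,-1,-2,0],[1,14,0,-2,0],[1,8,0,-1,0],[1,0,0,0,0]]]'; python3 tgt.py .014; python3 look.py w15
```

```text
time_s: 38.38
tool_pos: [0.4936, 0.2888, 0.1337]
tool_rot: [0.681, 0.267, 0.624, -0.275]
ft_force: [-1.1, -0.4, -1.2]
opening: 0.0352
mouth [0.4933 0.2917 0.0432] axis [-0.012 -0.017  1.   ] lateral first [0.2 3.6 1.5] down [29.1 -0.6 -2.3] F [-1.1 -0.4 -1.2] open 0.0352 t 38.38
t 38.38 tcp [0.4936 0.2888 0.1337] X [ 0.07  -0.041 -0.997] Y [0.709 0.705 0.021] az Y 44.9 open 0.0352 F [-1.1 -0.4 -1.2] q [ 0.45  0.13 -0.01  1.39 -0.07  1.24]
```

View pics/w15.png

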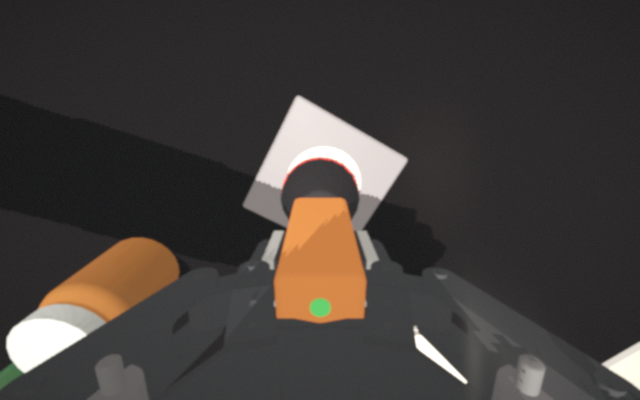

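The scanner hangs about 30 mm above the disc; its rim is at (320,185) and the disc at (325,175). I'll nudge it 3 mm and lower it slowly.

```bash
python3 -m jog '[[[1,4,2,1,0],[1,7,2,0,0],[1,7,0,0,0],[1,5,0,-1,0],[1,3,0,0,0],[1,0,0,0,0]]]'; python3 tgt.py .012
```

```text
time_s: 38.93
tool_pos: [0.4998, 0.291, 0.1095]
tool_rot: [0.681, 0.269, 0.623, -0.275]
ft_force: [-0.4, 0.2, -3.8]
opening: 0.0355
mouth [0.4998 0.2941 0.019 ] axis [-0.015 -0.019  1.   ] lateral first [-0.2 -2.6 -1.3] down [ 7.  -0.2 -0.6] F [-0.4  0.2 -3.8] open 0.0355 t 38.93
```

```bash
python3 -m jog '[[[1,2,-1.5,-0.6,0],[1,1.5,-1,-0.6,0],[1,1.2,0,0,0],[1,1,0,0,0]]]'; python3 tgt.py .012;  python3 -m jog '[[[1,0.8,0,0,0],[1,0,0,0,0]]]'; python3 tgt.py .012
```

```text
time_s: 39.27
tool_pos: [0.4983, 0.2903, 0.1051]
tool_rot: [0.682, 0.269, 0.622, -0.274]
ft_force: [-0.5, -0.5, -2.6]
opening: 0.0349
mouth [0.4985 0.2934 0.0146] axis [-0.017 -0.02   1.   ] lateral first [-0.1 -1.2 -0.9] down [ 2.6 -0.1 -0.2] F [-0.5 -0.5 -2.6] open 0.0349 t 39.27
time_s: 39.43
tool_pos: [0.4984, 0.2902, 0.1042]
tool_rot: [0.682, 0.269, 0.622, -0.274]
ft_force: [0.1, 0.6, -2.6]
opening: 0.0355
mouth [0.4986 0.2933 0.0137] axis [-0.017 -0.02   1.   ] lateral first [-0.1 -1.2 -1. ] down [ 1.6 -0.  -0.1] F [ 0.1  0.6 -2.6] open 0.0355 t 39.43
```

```bash
python3 -m jog '[[[1,0.7,-0.5,-0.5,0],[1,0.7,-0.5,-0.3,0],[1,0,0,0,0]]]'; python3 tgt.py .012;  python3 -m jog '[[[1,0.8,0,0,0],[1,0,0,0,0]]]'; python3 tgt.py .012
```

```text
time_s: 39.68
tool_pos: [0.4975, 0.2902, 0.1032]
tool_rot: [0.682, 0.269, 0.622, -0.274]
ft_force: [0.2, 0.2, -1.6]
opening: 0.0352
mouth [0.4978 0.2934 0.0127] axis [-0.018 -0.02   1.   ] lateral first [-0.1 -0.7 -0.4] down [ 0.7 -0.  -0.1] F [ 0.2  0.2 -1.6] open 0.0352 t 39.68
time_s: 39.85
tool_pos: [0.4976, 0.2902, 0.1031]
tool_rot: [0.682, 0.269, 0.622, -0.274]
ft_force: [-1.0, -1.0, 3.2]
opening: 0.0352
mouth [0.4979 0.2934 0.0126] axis [-0.018 -0.02   1.   ] lateral first [-0.1 -0.8 -0.5] down [ 0.6 -0.  -0. ] F [-1.  -1.   3.2] open 0.0352 t 39.85
```

```bash
python3 -m jog '[[[1,0.7,0,0,0],[1,0.5,0,0,0],[1,0,0,0,0]]]'; python3 tgt.py .012; python3 look.py w16; python3 - <<'E'
from sc import *
a=np.load("w16.npz");s=dict(tool_rot=a["rot"],tool_pos=a["pos"]);d=a["d"];P=cloud("wrist",d,s)
for sl in [(slice(285,314),slice(285,355)),(slice(205,270),slice(300,340))]:
    T=P[sl].reshape(-1,3)
    for k in range(5):
        c=T.mean(0);V=np.linalg.svd(T-c,full_matrices=False)[2];n=V[2];T=T[abs((T-c)@n)<.003]
    print(len(T),n.round(3),c.round(4))
E
```

```text
time_s: 40.1
tool_pos: [0.4977, 0.2902, 0.1031]
tool_rot: [0.682, 0.27, 0.622, -0.274]
ft_force: [-3.1, -0.6, 7.5]
opening: 0.0353
mouth [0.498  0.2934 0.0125] axis [-0.018 -0.02   1.   ] lateral first [-0.1 -0.9 -0.6] down [ 0.5 -0.  -0. ] F [-3.1 -0.6  7.5] open 0.0353 t 40.1
t 40.1 tcp [0.4977 0.2902 0.1031] X [ 0.077 -0.038 -0.996] Y [0.709 0.705 0.028] az Y 44.8 open 0.0353 F [-3.1 -0.6  7.5] q [ 0.45  0.14 -0.06  1.32 -0.07  1.24]
1391 [ 0.005  0.027 -1.   ] [0.4936 0.2928 0.1511]
2593 [-0.705  0.709  0.001] [0.4874 0.3003 0.1157]
```

```bash
python3 -m jog '[[[0.15,0,0,0,0],[0.1,0,0,0,0],[0.05,0,0,0,0],[0,0,0,0,0],[-0.1,0,0,0,0],[-0.3,0,0,0,0],[-0.6,0,0,0,0],[-1,0,0,0,0],[-1,0,0,0,0],[-1,0,0,0,0]]]'; python3 tgt.py .012; python3 look.py w17; python3 scfit.py w17
```

```text
time_s: 40.98
tool_pos: [0.4973, 0.2899, 0.1007]
tool_rot: [0.682, 0.269, 0.622, -0.274]
ft_force: [-0.2, 0.4, 0.5]
opening: 0.0852
mouth [0.4975 0.293  0.0101] axis [-0.017 -0.02   1.   ] lateral first [-0.  -0.2 -0.5] down [-1.9  0.   0.1] F [-0.2  0.4  0.5] open 0.0852 t 40.98
t 40.98 tcp [0.4973 0.2899 0.1007] X [ 0.075 -0.039 -0.996] Y [0.709 0.705 0.026] az Y 44.8 open 0.0852 F [-0.2  0.4  0.5] q [ 0.45  0.14 -0.06  1.32 -0.07  1.24]
top 4135 [0.4938 0.2975 0.1491] ((475.0796203613281, 276.3243103027344), (94.08964538574219, 21.882720947265625), 42.285728454589844)
pad ((496.90216064453125, 293.45635986328125), (119.59420776367188, 119.44449615478516), 15.939840316772461) 0.010320819436727045
led [0.49833362 0.29348489 0.15134732]
disc (496.8609619140625, 301.6103515625) 79.38300323486328
```

View pics/w17.png

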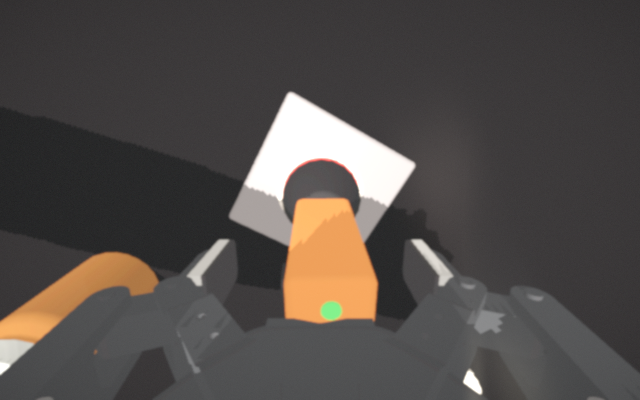

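```bash
python3 -m jog '[[[-1,-5,0,0,0],[-1,-12,0,0,0],[-1,-20,0,0,0],[-1,-28,0,0,0],[-1,-30,0,0,0],[-1,-30,0,0,0],[-1,-30,0,0,0],[-1,-15,-10,-20,0],[-1,0,-20,-25,0],[-1,0,-20,-25,0],[-1,0,-10,-10,0],[-1,0,0,0,0]]]'; python3 look.py w18; python3 scfit.py w18; python3 - <<'E'
from h import *
for n in ["top","scene"]:
    im,d=eyes.capture(n);cv2.imwrite(f"pics/{n}18.png",im[:,:,::-1]);P=cloud(n,d)
    for t in ["lid","jar","cup_a","saucers","scanner"]:
        for x in finder.trace(n,t):
            if x["p"]<.5: continue
            Q=P[x["mask"]&(d>0)];print(n,t,round(x["p"],2),np.round(x["extent"]),np.median(Q,0).round(3),np.percentile(Q[:,2],[5,95]).round(3),np.round(np.concatenate([np.ravel(k) for k in rect(Q[:,:2])])))
E
```

```text
time_s: 42.03
tool_pos: [0.3834, 0.3115, 0.2644]
tool_rot: [0.683, 0.269, 0.623, -0.273]
ft_force: [0.4, 0.4, -0.3]
opening: 0.0854
t 42.03 tcp [0.3834 0.3115 0.2644] X [ 0.076 -0.037 -0.996] Y [0.707 0.707 0.028] az Y 45.0 open 0.0854 F [ 0.4  0.4 -0.3] q [ 0.59 -0.06  0.05  1.64 -0.07  1.38]
top 706 [0.4953 0.2944 0.1492] ((497.6337890625, 293.5348815917969), (35.94292449951172, 26.241146087646484), 44.10295867919922)
pad ((496.285888671875, 293.25970458984375), (119.80150604248047, 119.81314086914062), 15.913445472717285) 0.010176259458402115
led [nan nan nan]
disc (498.01568603515625, 295.4753112792969) 83.65402221679688
top lid 0.98 [431. 143. 472. 183.] [ 0.729 -0.418  0.006] [0.002 0.041] [ 733. -422.  104.  122.   74.]
top lid 0.95 [290. 116. 336. 159.] [ 0.798 -0.01   0.006] [0.001 0.04 ] [804.  -9. 107. 122.  12.]
top lid 0.91 [383. 218. 426. 273.] [ 0.498 -0.277  0.01 ] [0.006 0.044] [ 499. -280.  104.  118.   77.]
top cup_a 0.87 [358. 140. 388. 170.] [ 0.752 -0.185  0.043] [0.002 0.086] [ 741. -181.   71.   70.   11.]
top cup_a 0.68 [321. 256. 352. 286.] [ 0.426 -0.084  0
[... 447 characters left out ...]
. 119.  12.]
scene jar 0.61 [273. 126. 299. 171.] [0.445 0.059 0.077] [0.01  0.115] [416. 148.  72. 219.  13.]
scene cup_a 0.93 [316. 238. 353. 281.] [ 0.742 -0.188  0.056] [0.012 0.084] [ 743. -186.   69.   70.   32.]
scene cup_a 0.74 [235. 162. 263. 204.] [ 0.434 -0.094  0.057] [0.001 0.084] [385. -47.  81. 187.  41.]
scene saucers 0.57 [373. 158. 421. 196.] [0.742 0.182 0.033] [0.009 0.035] [726. 211. 129. 166.  40.]
scene scanner 0.65 [330.  96. 350. 147.] [0.507 0.277 0.069] [0.011 0.149] [444. 411.  70. 338.  25.]scfit.py:8: RuntimeWarning: Mean of empty slice.
  g=near&(abs(hsv[...,0].astype(int)-60)<15)&(hsv[...,1]>100)&(P[...,2]>.13);print("led",P[g].mean(0))
  ret = um.true_divide(
```

View pics/top18.png

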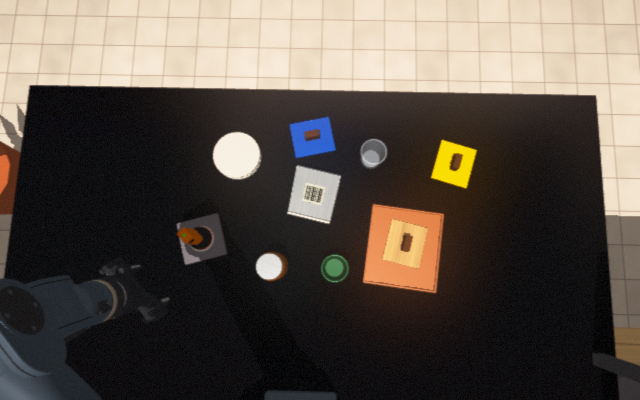

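View pics/scene18.png

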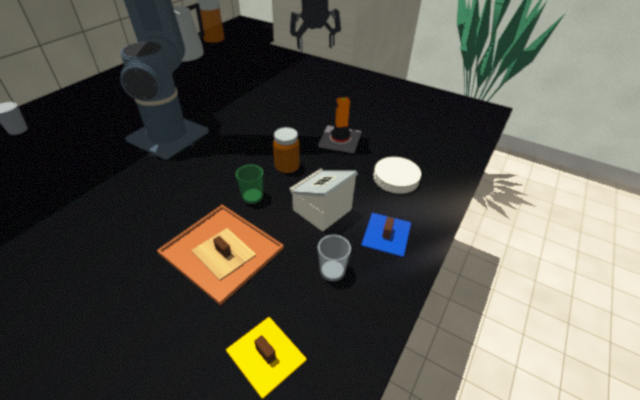

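The top view shows the lid flat in the tray at (405,243), the label bare at (314,194), and the scanner upright on its pad at (202,238). The jar, cups and saucers are at their starting pixels, and the gripper is clear. I'm handing in.

```bash
python3 -c "
from bench import close_job
print(close_job())"
```

```text
the job is handed in; nothing more can be done
None
```

The job is done in the order asked and was handed in at about 42 s of the 66 s allowed. I got no verdict back.

- **Lid:** I gripped the wooden lid with the tool upright and lowered its front edge onto the tray floor. I then pivoted it flat with about 10 N. The last views show it flat, handle up, well inside the rim.
- **Scan:** The moves could not tilt the tool directly. I tilted it about 30° by pushing out to the arm's reach limit and straightened it again at the inner limit. By my tool-pose model, the scanner sat within about 1° of square to the label, centred within 2 mm and 80 mm away. It stayed still there for about 2.9 s. The scene and top cameras agreed on the axis to about 2°.
- **Scanner put back:** It touched down at under 8 N and was released upright. It stands about 1.5 mm from the pad centre in the wrist view; at the start it was about 4 mm off.
- **Left alone:** Both cups, the saucers, the jar and the look-alike lids show at their original places.

**Checks that disagreed or failed:**
- One wrist-force reading jumped to about 65 N while the arm hit a joint limit in free air, with nothing touched. The limit is 120 N.
- A fit of the scanner's top face in the grip read about 2° less tilt than the pick-up pose implied. I put that down to about 1° of sag and allowed for it.
- In the last wrist view my check did not find the scanner's green light. The other checks of its pose were fine.

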